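# Assemble the vacuum filter unit on the free station

### The arm

A 7-joint arm with a two-finger parallel gripper is mounted at the origin on the work surface. World frame = base frame: x ahead of the robot, y to its left, z up, the work surface at z = 0. Lengths are in m, angles in rad, forces in N, time in s.
With the tool pointing down it reaches from about 0.425 to 0.925 m from the base axis. Payload 6.8 kg.
Tool frame: the origin (TCP) lies at the very end of the fingers, on their centre line; the grasp point (between the pads) lies 19 mm behind it (r.grip_depth is the distance from the TCP to the grasp point, in m); z points along the fingers, y is the direction in which the jaws open and shut (so a half turn about z gives the same grasp; the last joint's range is limited). The gripper opens to 85 mm and grips with 20 to 120 N. Pads are 22 mm wide; open, the fingers measure 114 mm over their backs; the gripper's body (76 mm by 85 mm) begins 54 mm behind the grasp point. The pads swing forward as they close: fully open they stand 13 mm farther back than shut.
Start: joints at [-1.415, 0.477, 0.022, 1.555, -0.011, 1.109, -0.083], TCP at [0.176, 0.652, 0.231] pointing down, gripper open.
Joint ranges: [-2.96, 2.96], [-0.34, 2.1], [-1.41, 1.46], [0.24, 2.44], [-1.37, 4.51], [0.17, 1.92], [-2.96, 2.96]. Speed limits (rad/s): [2.39, 2.39, 3.14, 3.14, 3.14, 3.14, 3.14].

### API

Orientations are given as a rotation vector (axis times angle).
In Python, from bench import r, grab_frame gives the robot as it stands. The module is installed in compiled form; this text tells all that it offers.
- The arm moves only by the tool play_rows, never from a script. Its argument "increments" is a list of rows, each a list of 7 numbers: the shift along the tool's x, y, z in mm, then the turn, a rotation vector about the tool's x, y, z in rad, then the closure in counts, from 0 (fully open) to 255 (shut). In form: [[tx, ty, tz, rx, ry, rz, claw], ...]. A call has 1 to 5 rows; each row shifts and turns the pose as measured when the row begins, along the tool's axes as they then stand; what a row does not reach is not made up. A row lasts 1/10 s, in which the tool goes at most 50 mm and 8.59 degrees, less where a joint would pass 70% of its speed; a pose out of reach is approached as far as the arm can. A call is refused whole if a number of a shift passes 50 or a number of a turn 0.15, either way. A call with a gripper value outside its range is refused whole. The fingers move at their own pace and stop on an object; "force" is the grip in N (left out, the last holds). Time passes only in rows, so rows that do not move let the fingers close. It gives the time, the measured TCP pose, the force and the opening at its end, in the units of the state.
- r.get_obs(): the state, without advancing time (a new reading comes with each control period).
- grab_frame(name): name is "side" or "top"; returns a dict with "color" (420x560x3 uint8, blue, green, red), "depth" (420x560 float32, m along the optical axis (not along the pixel's ray), 0 where there is no reading), "K" (3x3 intrinsics, pixels), "T" (4x4, takes a point from camera to world coordinates). Camera axes: x right, y up, looking along -z (the intrinsics and any distortion apply to the point x, -y, -z); pixel columns grow to the right and rows downward; lengths in m; the calibration is good to about 2 mm. A picture is of the moment at which its call begins.
- r.hand_in(): hands the job in, once; it reports no verdict.
The state is a dict: "clock": time; "joints": joint angles; "qvel": joint speeds; "tau": joint torques, N m; "tcp_pos": TCP position; "orientation": TCP orientation; "contact_force": force on the tool from outside, world axes, zero at the start; "moment": the same for the moment, N m; "grip_width": finger opening in m.
Only numpy, scipy, OpenCV 4.12 (cv2) and the standard library are available. Lean on these libraries where they do the work, as an engineer would, in place of code of your own. Each camera call takes 0.05 s, during which the arm holds its last target.

### The job

Put the water-test filter unit together on the station whose steel port is open, not on the one closed with a rubber stopper: first set the thick steel collar down over the port, then seat the support disc in the collar with its narrow stem down, stand the funnel tube on the collar around the disc, and close it with the lid, knob up. Every part must sit fully home and upright; do not shove the culture dishes or the wash bottle out of place.

Things in the scene. Friction and masses are not known exactly. Their poses are not given: they have to be found in the camera images.
- collar_center (a point): thick-walled plain steel tube with a darker band, standing on end, 64 mm outside diameter, 40 mm bore right through, 40 mm high, about 250 g; either end may be down as it looks the same, but it starts upright and stays that way up. The point is its centre, 20 mm above its lower end; z is its axis, up
- disc_center (a point): filter support disc: steel flange 46 mm diameter and 16 mm thick with a white filter face on top (38 mm), on a stem 34 mm diameter and 8 mm high below, which it stands on; 24 mm high in all, about 90 g. The point is on its axis half-way up, 12 mm above the stem's end (4 mm above the flange's underside); z is its axis, up. In the collar the stem goes into the bore (3 mm play all round) and the flange rests on the collar's top
- funnel_center (a point): funnel: thin straight steel tube standing on end, 60 mm outside diameter, 4 mm wall (52 mm bore), 80 mm high, open at both ends, about 150 g. The point is its centre, 40 mm above its lower end; z is its axis, up. On the collar it stands around the disc's flange (3 mm play all round), its lower end on the collar's top
- lid_knob (a point): funnel lid: steel plate 64 mm diameter and 6 mm thick, a 46 mm diameter, 6 mm high spigot under it (which it stands on, and which goes into the funnel's bore with 3 mm play), and on top a black knob 20 mm diameter and 24 mm high; about 90 g. The point is the centre of the knob, 12 mm above the plate's top, 18 mm above the plate's underside, 24 mm above the spigot's end; z is its axis, up
- open_port (a point): the open station, the target: a fixed grey block 90 x 90 mm, 30 mm high, with a round steel port 34 mm diameter standing 16 mm up from the middle of its top (chamfered, dark hole in its end). The point is at the foot of the port, on the block's top; z up. The collar goes over the port (3 mm play all round) and rests on the block's top. Seated heights above this point: collar centre 20 mm, disc point 44 mm, funnel centre 80 mm, knob centre 138 mm
- plugged_port (a point): the other station: the same fixed grey block, its port closed by a black rubber stopper up to 54 mm wide, 25 mm high, with a small steel peg at one corner. Not to be used. The point is at the stopper's foot, on the block's top
- dishes: bystander: stack of four round closed culture dishes, 92 mm diameter, 60 mm high; origin at the centre of its underside
- wash_bottle: bystander: white plastic bottle with a blue cap, 60 mm diameter, 150 mm high; origin at the centre of its underside. (Beyond the stations there is also a fixed rack of blue-capped tubes, 95 mm high, out of the way)
Not all that is in view belongs to the job. Leave any blue look-alike of the part that bears disc_center alone.

How it is judged:
By the outcome, as a careful person would: the job done as asked, in the order asked, and still so for the second after the job is handed in, with the robot touching nothing.
It also fails if it takes over 123 s, if anything falls off the work surface, if the arm or the gripper's body presses on something with over 40 N, if the wrist force passes 120 N, or if a joint passes its speed limit or range.

## Working session

There is one attempt and no reset: what is moved stays moved. The work goes in short steps, Python scripts to look and compute and a tool call to move; the robot and the scene stay as the last step left them, time stands still between calls to the robot, and variables do not carry over. Pictures are saved under pics/ and viewed, and the job is handed in when it is done.

Besides the shell and the picture viewer there is one more tool, called by a JSON object that holds its "api" and its "payload", one argument or row to a line. play_rows: Moves the arm, as the interface text tells. Its arguments: {"type":"object","properties":{"increments":{"type":"array","items":{"type":"array","items":{"type":"number"}}},"force":{"type":"number"}},"required":["increments"]}

```bash
mkdir -p pics; python3 - <<'E'
from bench import r, grab_frame
import cv2,numpy as np
print(r.get_obs(), r.grip_depth)
for n in("side","top"):
    f=grab_frame(n); cv2.imwrite(f"pics/{n}0.png",f["color"]); np.savez(f"{n}0.npz",**f); print(n,f["K"],f["T"],f.keys())
E
```

```text
{'clock': 0.0, 'joints': array([-1.41511109,  0.47780158,  0.02234496,  1.55646472, -0.01149322,
        1.10930371, -0.08308908]), 'qvel': array([-1.58524797e-04, -1.53905528e-03,  3.85449139e-04, -6.00662931e-05,
        7.23693859e-05, -2.52622360e-03,  1.78669576e-03]), 'tau': array([-8.48282161e-04, -5.96439171e+01,  1.60766032e+00, -2.81199825e+01,
        1.24586993e-02,  9.53846611e-03,  6.30708456e-06]), 'tcp_pos': array([0.17586089, 0.65106599, 0.23031923]), 'orientation': array([-4.13091705e-01, -3.11421569e+00,  2.90038299e-03]), 'contact_force': array([-0.28944697, -0.1634949 ,  0.09039288]), 'moment': array([-0.00565382,  0.01945415,  0.02119404]), 'grip_width': 0.08566974823543334} 0.0187
side [[481.73806644   0.         289.58521515]
 [  0.         481.73806644 212.00851873]
 [  0.           0.           1.        ]] [[ 0.94764574  0.24766515 -0.20156764  0.24412675]
 [-0.31882889  0.69872666 -0.6404133  -0.81015641]
 [-0.01776737  0.67115053  0.74110815  1.02466902]
 [ 0.          0.          0.          1.        ]] dict_keys(['color', 'depth', 'K', 'T'])
top [[545.9275876    0.         279.75791645]
 [  0.         545.9275876  207.79358352]
 [  0.           0.           1.        ]] [[-1.71472588e-02  9.95679847e-01 -9.12557575e-02  3.51150566e-01]
 [-9.99852859e-01 -1.71195778e-02  1.08614722e-03 -2.13023881e-04]
 [-4.80805141e-04  9.12609545e-02  9.95826896e-01  1.63644241e+00]
 [ 0.00000000e+00  0.00000000e+00  0.00000000e+00  1.00000000e+00]] dict_keys(['color', 'depth', 'K', 'T'])
```

View pics/side0.png

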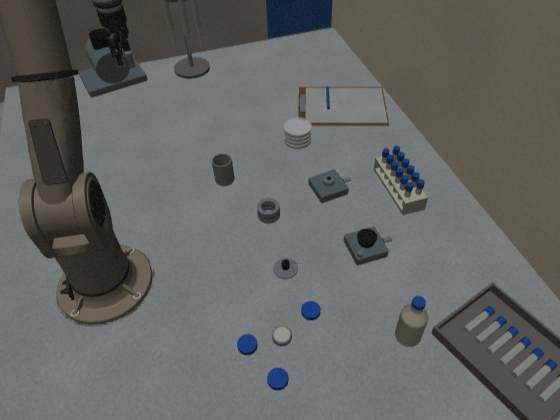

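View pics/top0.png

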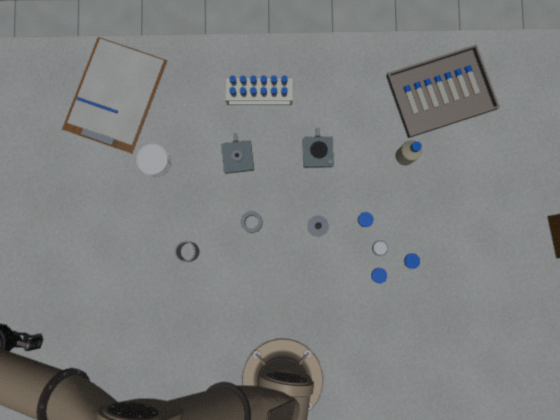

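The top view shows collar ≈(252,222), funnel (188,251), lid (318,226) and white disc (380,248). The blue look-alikes are at (366,220), (412,261) and (379,276). The open port is at (237,156), the stoppered one at (319,150). I'll check these in enlarged crops.

```bash
python3 - <<'E'
import cv2,numpy as np
t=cv2.imread("pics/top0.png"); s=cv2.imread("pics/side0.png")
a=cv2.resize(t[120:290,170:430],None,fx=3,fy=3,interpolation=cv2.INTER_CUBIC); cv2.imwrite("pics/topcrop0.png",a)
b=cv2.resize(s[115:395,200:440],None,fx=2.1,fy=2.1,interpolation=cv2.INTER_CUBIC); cv2.imwrite("pics/sidecrop0.png",cv2.convertScaleAbs(b,alpha=1.5))
f=np.load("top0.npz");d=f["depth"]
K,T=f["K"],f["T"]
v,u=np.mgrid[0:420,0:560]
P=np.stack([(u-K[0,2])/K[0,0]*d,-(v-K[1,2])/K[1,1]*d,-d],-1)@T[:3,:3].T+T[:3,3]
np.save("P.npy",P)
z=P[...,2]; m=((z>0.01)&(z<0.3)&(d>0)).astype(np.uint8)
n,l,st,c=cv2.connectedComponentsWithStats(m)
for i in range(1,n):
    if st[i,4]>40:
        q=P[l==i]; print(c[i].round(1),st[i,4],q.mean(0).round(4),np.percentile(q[:,2],[50,95]).round(4),((q.max(0)+q.min(0))/2)[:2].round(4),(q.max(0)-q.min(0))[:2].round(3))
print(np.median(z[60:300,300:420]))
E
```

```text
[443.9  87.8] 1156 [ 0.8553 -0.5048  0.0242] [0.0254 0.0336] [ 0.8484 -0.4995] [0.28  0.332]
[471.4  78.6] 182 [ 0.8841 -0.5917  0.0183] [0.0184 0.0252] [ 0.8835 -0.5939] [0.088 0.042]
[461.3  82.1] 180 [ 0.8739 -0.5606  0.018 ] [0.0179 0.0244] [ 0.8731 -0.5606] [0.094 0.043]
[451.2  85.4] 179 [ 0.8637 -0.5291  0.019 ] [0.019  0.0257] [ 0.8638 -0.5298] [0.09 0.04]
[258.1  89.2] 1760 [0.8482 0.0561 0.0623] [0.0531 0.0972] [0.8544 0.0568] [0.076 0.198]
[441.1  88.6] 174 [ 0.8542 -0.4979  0.0186] [0.0182 0.0265] [ 0.8532 -0.498 ] [0.089 0.042]
[430.7  91.9] 176 [ 0.8446 -0.4658  0.0191] [0.0192 0.0258] [ 0.8442 -0.4671] [0.089 0.043]
[420.5  95.1] 171 [ 0.8351 -0.4347  0.0188] [0.0187 0.0253] [ 0.8338 -0.4349] [0.091 0.04 ]
[410.2  98.4] 177 [ 0.8254 -0.403   0.0187] [0.0186 0.0249] [ 0.8251 -0.4029] [0.092 0.043]
[ 96.1 104.4] 127 [0.8245 0.5499 0.0153] [0.0147 0.0219] [0.8231 0.5513] [0.05  0.129]
[ 97.4 135.8] 180 [0.7277 0.5451 0.014 ] [0.0135 0.018 ] [0.7293 0.546 ] [0.06  0.095]
[317.6 150.6] 942 [ 0.6669 -0.1173  0.0348] [0.0302 0.0574] [ 0.6811 -0.1179] [0.119 0.089]
[236.8 155.
[... 478 characters left out ...]
[0.0329 0.0642] [ 0.4028 -0.8104] [0.127 0.023]
[316.7 225.5] 208 [ 0.4449 -0.1107  0.0171] [0.0135 0.0378] [ 0.4467 -0.1121] [0.06 0.06]
[185.8 250.9] 237 [0.3757 0.2712 0.0567] [0.0613 0.0822] [0.3752 0.2706] [0.058 0.059]
[379.4 247.4] 198 [ 0.3768 -0.2937  0.0227] [0.0231 0.0287] [ 0.3765 -0.2947] [0.044 0.045]
[411.5 260.3] 200 [ 0.3374 -0.3868  0.0229] [0.0229 0.0289] [ 0.3367 -0.3869] [0.044 0.046]
[378.5 274.9] 195 [ 0.2962 -0.2885  0.0224] [0.0227 0.0283] [ 0.2972 -0.2887] [0.044 0.044]
[ 37.9 338.2] 72 [0.1666 0.5923 0.2846] [0.2939 0.2991] [0.1614 0.5911] [0.029 0.031]
[283.9 364.9] 2341 [ 0.0529 -0.0058  0.073 ] [0.0193 0.2802] [0.0167 0.0001] [0.202 0.232]
-0.0003637785472094812
```

```bash
sleep 0
```

```text
(no output)
```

View pics/topcrop0.png

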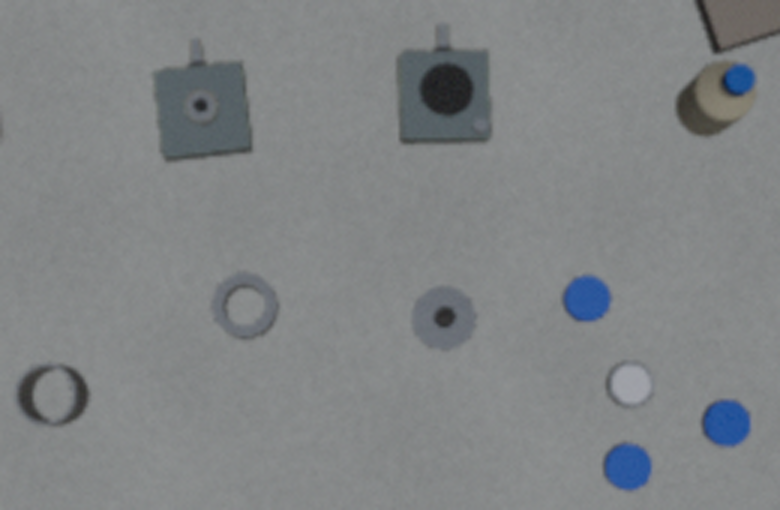

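View pics/sidecrop0.png

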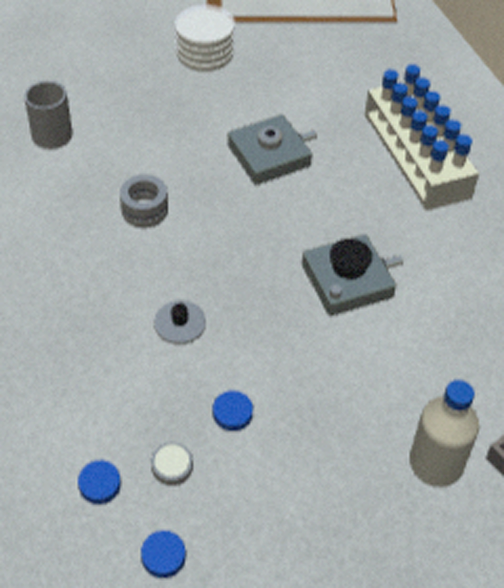

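The crops confirm it. The disc is the only white-faced one, in the middle at top (380,248), and the three others are blue. The open port at top (237,156) has a small dark hole; the one at (319,150) has the big black stopper. Next I'll measure positions in both views.

```bash
cat > h.py <<'E'
import cv2,numpy as np
from scipy.spatial.transform import Rotation as R
from scipy.optimize import least_squares
def ray(f,uv,z):
    uv=np.atleast_2d(uv).astype(float);K,T=f["K"],f["T"]
    d=np.stack([(uv[:,0]-K[0,2])/K[0,0],-(uv[:,1]-K[1,2])/K[1,1],-np.ones(len(uv))],1)@T[:3,:3].T
    o=T[:3,3]; return (o+d*((z-o[2])/d[:,2])[:,None])[:,:2]
def cloud(f):
    d=f["depth"];v,u=np.mgrid[0:420,0:560];K,T=f["K"],f["T"]
    P=np.stack([(u-K[0,2])/K[0,0]*d,-(v-K[1,2])/K[1,1]*d,-d],-1)@T[:3,:3].T+T[:3,3]
    P[d==0]=np.nan; return P
def pix(f,p):
    q=(np.asarray(p)-f["T"][:3,3])@f["T"][:3,:3]; K=f["K"]
    return np.array([K[0,0]*q[0]/-q[2]+K[0,2],K[1,1]*-q[1]/-q[2]+K[1,2]])
def top(f,g,z,rad,tol=.006):
    """centre of the circular face at height z near g: pixels whose depth lies at z, rays to plane, circle"""
    P=cloud(f);v,u=np.mgrid[0:420,0:560]
    m=(abs(P[...,2]-z)<tol)&(np.hypot(P[...,0]-g[0],P[...,1]-g[1])<rad*1.35)
    xy=ray(f,np.stack([u[m],v[m]],1),z)
    c,_=cv2.minEnclosingCircle(xy.astype(np.float32)*1000); 
    hull=cv2.convexHull(xy.astype(np.float32))[:,0]
    s=least_squares(lambda p:np.hypot(*(hull-p[:2]).T)-p[2],[*g,rad],loss="soft_l1",f_scale=.001).x
    return s.round(4),xy.mean(0).round(4),m.sum()
E
python3 - <<'E'
from h import *
for n in("top","side"):
    f=np.load(n+"0.npz"); print(n)
    for k,g,z,rad in [("collar",(.459,.084),.04,.032),("funnel",(.375,.2706),.08,.03),("lid",(.4467,-.112),.012,.032),("knob",(.4467,-.112),.036,.010),("disc",(.3765,-.2947),.024,.023),("port",(.655,.123),.046,.017),("blk",(.655,.123),.03,.06),("plug",(.66,-.118),.055,.027)]:
        print(k,*top(f,g,z,rad,.008))
E
```

```text
top
collar [0.4604 0.0836 0.0311] [0.4608 0.0838] 215
funnel [0.3756 0.2707 0.0294] [0.3746 0.2713] 100
lid [ 0.4452 -0.1111  0.0402] [ 0.445 -0.112] 326
knob [ 0.4453 -0.1131  0.0089] [ 0.4453 -0.1129] 33
disc [ 0.3767 -0.2937  0.0226] [ 0.3768 -0.2938] 186
port [0.6558 0.1232 0.016 ] [0.6563 0.1234] 94
blk [0.6582 0.1228 0.0587] [0.6567 0.1235] 780
plug [ 0.6675 -0.1179  0.0254] [ 0.6676 -0.1179] 237
side
collar [0.4607 0.0782 0.0325] [0.4607 0.078 ] 230
funnel [0.3763 0.2655 0.0314] [0.3765 0.2647] 120
lid [ 0.4466 -0.1156  0.0319] [ 0.4458 -0.1188] 352
knob [ 0.4472 -0.1184  0.0105] [ 0.4465 -0.1175] 48
disc [ 0.3781 -0.2978  0.0231] [ 0.3781 -0.2978] 306
port [0.6562 0.1169 0.0177] [0.6563 0.1173] 86
blk [0.6586 0.1201 0.058 ] [0.6555 0.1157] 608
plug [ 0.6682 -0.1205  0.0263] [ 0.6678 -0.1209] 268
```

x agrees between the cameras, but y differs by about 5 mm. Closing the jaws along world y on the collar will show each camera's bias against the robot. Next come the move helper and the first approach.

```bash
cat > go.py <<'E'
import sys
from bench import r
from h import *
def step(tgt,n=1,yaw=0.,obs=None):
    o=obs or r.get_obs(); R0=R.from_rotvec(o["orientation"]); Rt=R.from_euler("z",yaw)*R.from_rotvec([0,np.pi,0])
    p=np.array(o["tcp_pos"]); tgt=np.array(tgt)
    print("t",round(o["clock"],2),"p",(p*1e3).round(1),"F",o["contact_force"].round(1),"w",round(o["grip_width"]*1e3,1))
    rv=(R0.inv()*Rt).as_rotvec()
    for i in range(n):
        d=(tgt-p)/n; Rc=R0*R.from_rotvec(rv*i/n)
        print([*(Rc.inv().apply(d)*1e3).round(1),*(rv/n).round(3)])
if __name__=="__main__":
    a=[float(x) for x in sys.argv[1:]]; step([x/1000 for x in a[:3]],int(a[3]) if len(a)>3 else 1,a[4] if len(a)>4 else 0.)
E
python3 go.py 460.5 81 231 15; python3 - <<'E'
from h import *
print(R.from_rotvec([0,np.pi,0]).as_matrix().round(2))
E
```

```text
t 0.1 p [175.9 651.1 230.4] F [0.8 0.4 0. ] w 85.4
[np.float64(-28.2), np.float64(-31.7), np.float64(0.0), np.float64(-0.0), np.float64(-0.0), np.float64(-0.018)]
[np.float64(-27.7), np.float64(-32.2), np.float64(0.0), np.float64(-0.0), np.float64(-0.0), np.float64(-0.018)]
[np.float64(-27.1), np.float64(-32.7), np.float64(0.0), np.float64(-0.0), np.float64(-0.0), np.float64(-0.018)]
[np.float64(-26.5), np.float64(-33.2), np.float64(0.0), np.float64(-0.0), np.float64(-0.0), np.float64(-0.018)]
[np.float64(-25.9), np.float64(-33.7), np.float64(0.0), np.float64(-0.0), np.float64(-0.0), np.float64(-0.018)]
[np.float64(-25.3), np.float64(-34.1), np.float64(0.0), np.float64(-0.0), np.float64(-0.0), np.float64(-0.018)]
[np.float64(-24.7), np.float64(-34.5), np.float64(-0.0), np.float64(-0.0), np.float64(-0.0), np.float64(-0.018)]
[np.float64(-24.1), np.float64(-35.0), np.float64(-0.0), np.float64(-0.0), np.float64(-0.0), np.float64(-0.018)]
[np.float64(-23.5), np.float64(-35.4), np.float64(-0.0), np.float64(-0.0), np.float64(-0.0), np.float64(-0.018)]
[np.float64(-22.9), np.float64(-35.8), np.float64(-0.0), np.float64(-0.0), np.float64(-0.0), np.float64(-0.018)]
[np.float64(-22.2), np.float64(-36.2), np.float64(-0.0), np.float64(-0.0), np.float64(-0.0), np.float64(-0.018)]
[np.float64(-21.6), np.float64(-36.6), np.float64(-0.0), np.float64(-0.0), np.float64(-0.0), np.float64(-0.018)]
[np.float64(-21.0), np.float64(-37.0), np.float64(-0.0), np.float64(-0.0), np.float64(-0.0), np.float64(-0.018)]
[np.float64(-20.3), np.float64(-37.3), np.float64(-0.0), np.float64(-0.0), np.float64(-0.0), np.float64(-0.018)]
[np.float64(-19.6), np.float64(-37.7), np.float64(-0.0), np.float64(-0.0), np.float64(-0.0), np.float64(-0.018)]
[[-1.  0.  0.]
 [ 0.  1.  0.]
 [-0.  0. -1.]]
```

{"api": "play_rows", "payload": {
  "increments": [
    [-28, -32, 0, 0, 0, -0.05, 0],
    [-26, -33, 0, 0, 0, -0.05, 0],
    [-25, -34, 0, 0, 0, -0.05, 0],
    [-23, -35, 0, 0, 0, -0.05, 0],
    [-22, -37, 0, 0, 0, -0.05, 0]
  ],
  "force": 40
}}

```text
clock: 0.6
tcp_pos: [0.2682, 0.4604, 0.2268]
orientation: [0.011, -3.138, 0.005]
contact_force: [0.7, -0.0, -0.4]
grip_width: 0.0854
```

```bash
python3 go.py 460.5 81 231 10
```

```text
t 0.6 p [268.2 460.4 226.8] F [ 0.7 -0.  -0.4] w 85.4
[np.float64(-19.0), np.float64(-38.1), np.float64(-0.4), np.float64(-0.0), np.float64(-0.0), np.float64(0.001)]
[np.float64(-19.0), np.float64(-38.1), np.float64(-0.4), np.float64(-0.0), np.float64(-0.0), np.float64(0.001)]
[np.float64(-19.0), np.float64(-38.0), np.float64(-0.4), np.float64(-0.0), np.float64(-0.0), np.float64(0.001)]
[np.float64(-19.0), np.float64(-38.0), np.float64(-0.4), np.float64(-0.0), np.float64(-0.0), np.float64(0.001)]
[np.float64(-19.1), np.float64(-38.0), np.float64(-0.4), np.float64(-0.0), np.float64(-0.0), np.float64(0.001)]
[np.float64(-19.1), np.float64(-38.0), np.float64(-0.4), np.float64(-0.0), np.float64(-0.0), np.float64(0.001)]
[np.float64(-19.1), np.float64(-38.0), np.float64(-0.4), np.float64(-0.0), np.float64(-0.0), np.float64(0.001)]
[np.float64(-19.1), np.float64(-38.0), np.float64(-0.4), np.float64(-0.0), np.float64(-0.0), np.float64(0.001)]
[np.float64(-19.2), np.float64(-38.0), np.float64(-0.4), np.float64(-0.0), np.float64(-0.0), np.float64(0.001)]
[np.float64(-19.2), np.float64(-38.0), np.float64(-0.4), np.float64(-0.0), np.float64(-0.0), np.float64(0.001)]
```

{"api": "play_rows", "payload": {
  "increments": [
    [-20, -40, 0, 0, 0, 0, 0],
    [-20, -40, 0, 0, 0, 0, 0],
    [-20, -40, 0, 0, 0, 0, 0],
    [-20, -40, 0, 0, 0, 0, 0],
    [-20, -40, 0, 0, 0, 0, 0]
  ]
}}

```text
clock: 1.1
tcp_pos: [0.3719, 0.2515, 0.2261]
orientation: [0.015, -3.136, 0.007]
contact_force: [0.6, 0.2, -0.9]
grip_width: 0.0854
```

{"api": "play_rows", "payload": {
  "increments": [
    [-20, -40, 15, 0, 0, 0, 0],
    [-20, -40, 20, 0, 0, 0, 0],
    [-20, -40, 20, 0, 0, 0, 0],
    [-20, -40, 20, 0, 0, 0, 0],
    [-12, -24, 20, 0, 0, 0, 0]
  ]
}}

```text
clock: 1.6
tcp_pos: [0.4698, 0.0599, 0.1321]
orientation: [-0.011, 3.139, -0.001]
contact_force: [-0.6, 0.3, 0.1]
grip_width: 0.0856
```

```bash
python3 go.py 460.5 81 60 1
```

```text
t 1.6 p [469.8  59.9 132.1] F [-0.6  0.3  0.1] w 85.6
[np.float64(9.3), np.float64(21.2), np.float64(72.0), np.float64(-0.001), np.float64(0.003), np.float64(0.007)]
```

{"api": "play_rows", "payload": {
  "increments": [
    [9, 20, 10, 0, 0.003, 0.006, 0],
    [0, 0, 0, 0, 0, 0, 0],
    [0, 0, 0, 0, 0, 0, 0]
  ]
}}

```text
clock: 1.9
tcp_pos: [0.4602, 0.0732, 0.1187]
orientation: [-0.016, -3.137, 0.008]
contact_force: [0.9, -0.5, 0.8]
grip_width: 0.0856
```

```bash
python3 go.py 460.5 81 60 1
```

```text
t 1.9 p [460.2  73.2 118.7] F [ 0.9 -0.5  0.8] w 85.6
[np.float64(-0.6), np.float64(8.1), np.float64(58.7), np.float64(-0.005), np.float64(-0.005), np.float64(-0.01)]
```

{"api": "play_rows", "payload": {
  "increments": [
    [0, 8, 20, -0.005, -0.005, -0.01, 0],
    [0, 0, 20, 0, 0, 0, 0],
    [0, 0, 15, 0, 0, 0, 0],
    [0, 0, 0, 0, 0, 0, 0]
  ]
}}

```text
clock: 2.3
tcp_pos: [0.462, 0.0833, 0.0643]
orientation: [-0.007, 3.137, 0.004]
contact_force: [-0.1, 0.1, 0.2]
grip_width: 0.085
```

```bash
python3 go.py 460.5 81 8 1;  python3 - <<'E'
from bench import grab_frame
from h import *
for n in("side","top"):
    f=grab_frame(n); cv2.imwrite(f"pics/{n}1.png",f["color"])
    c=f["color"]; u,v=pix(f,(.46,.081,.05)).astype(int)
    cv2.imwrite(f"pics/{n}1c.png",cv2.resize(c[v-60:v+60,u-70:u+70],None,fx=5,fy=5,interpolation=cv2.INTER_CUBIC))
E
```

```text
t 2.3 p [462.   83.3  64.3] F [-0.1  0.1  0.2] w 85.0
[np.float64(1.8), np.float64(-2.4), np.float64(56.3), np.float64(0.003), np.float64(0.005), np.float64(0.004)]
```

View pics/side1c.png

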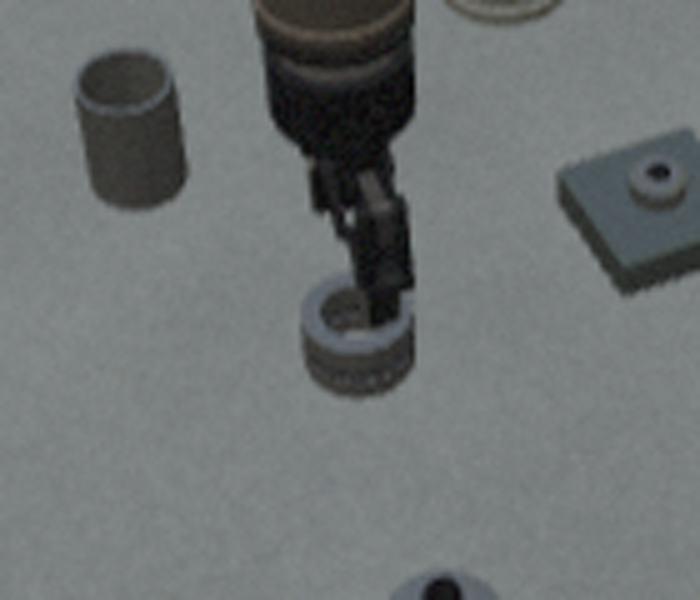

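{"api": "play_rows", "payload": {
  "increments": [
    [1, -2, 15, 0.003, 0.005, 0.004, 0],
    [0, 0, 20, 0, 0, 0, 0],
    [0, 0, 14, 0, 0, 0, 0],
    [0, 0, 5, 0, 0, 0, 0]
  ]
}}

```text
clock: 2.8
tcp_pos: [0.4657, 0.0824, 0.0121]
orientation: [-0.0, 3.132, 0.004]
contact_force: [0.0, 0.5, 0.3]
grip_width: 0.0857
```

```bash
python3 go.py 460.5 81 6 1
```

```text
t 2.8 p [465.7  82.4  12.1] F [0.  0.5 0.3] w 85.7
[np.float64(5.2), np.float64(-1.4), np.float64(6.1), np.float64(0.003), np.float64(0.01), np.float64(0.0)]
```

{"api": "play_rows", "payload": {
  "increments": [
    [5, -1, 5, 0.003, 0.01, 0, 0],
    [0, 0, 0, 0, 0, 0, 0]
  ]
}}

```text
clock: 3.0
tcp_pos: [0.4602, 0.0811, 0.0064]
orientation: [-0.0, -3.14, 0.001]
contact_force: [-0.4, -0.6, 0.3]
grip_width: 0.0853
```

```bash
python3 go.py 460.5 81 6 1
```

```text
t 3.0 p [460.2  81.1   6.4] F [-0.4 -0.6  0.3] w 85.3
[np.float64(-0.3), np.float64(-0.1), np.float64(0.4), np.float64(-0.001), np.float64(-0.002), np.float64(-0.0)]
```

{"api": "play_rows", "payload": {
  "increments": [
    [0, 0, 0, 0, 0, 0, 100],
    [0, 0, 0, 0, 0, 0, 100],
    [0, 0, 0, 0, 0, 0, 100],
    [0, 0, 0, 0, 0, 0, 100],
    [0, 0, 0, 0, 0, 0, 100]
  ],
  "force": 40
}}

```text
clock: 3.5
tcp_pos: [0.4611, 0.0816, 0.0082]
orientation: [0.0, 3.141, 0.001]
contact_force: [0.1, 0.2, -1.3]
grip_width: 0.0621
```

```bash
python3 go.py 460.5 81 6 1;  python3 - <<'E'
from bench import grab_frame
from h import *
for n in("side","top"):
    f=grab_frame(n); print(n, top(f,(.46,.081),.04,.032,.008))
    c=f["color"]; u,v=pix(f,(.46,.081,.05)).astype(int)
    cv2.imwrite(f"pics/{n}2c.png",cv2.resize(c[v-60:v+60,u-70:u+70],None,fx=5,fy=5,interpolation=cv2.INTER_CUBIC))
E
```

```text
t 3.5 p [461.1  81.6   8.2] F [ 0.1  0.2 -1.3] w 62.1
[np.float64(0.6), np.float64(-0.6), np.float64(2.2), np.float64(0.0), np.float64(0.001), np.float64(-0.0)]
side (array([0.4608, 0.0707, 0.0344]), array([0.4477, 0.0771]), np.int64(118))Traceback (most recent call last):
  File "<stdin>", line 4, in <module>
  File "h.py", line 21, in top
    hull=cv2.convexHull(xy.astype(np.float32))[:,0]
         ~~~~~~~~~~~~~~~~~~~~~~~~~~~~~~~~~~~~~^^^^^
TypeError: 'NoneType' object is not subscriptable
```

View pics/side2c.png

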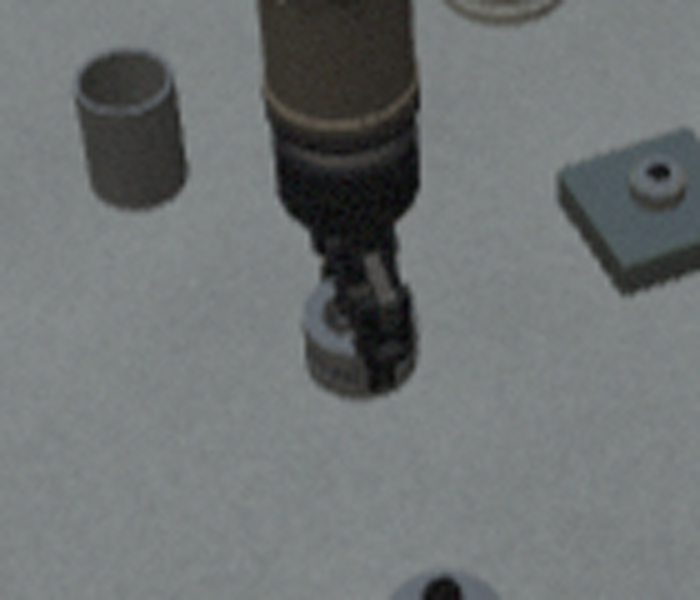

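{"api": "play_rows", "payload": {
  "increments": [
    [0, 0, 0, 0, 0, 0, 0],
    [0, 0, 0, 0, 0, 0, 0],
    [0, 0, 1, 0, 0, 0, 0]
  ]
}}

```text
clock: 3.9
tcp_pos: [0.4616, 0.0816, 0.0074]
orientation: [0.0, 3.14, 0.001]
contact_force: [-0.2, -0.2, 0.1]
grip_width: 0.0851
```

```bash
python3 go.py 461 81.5 8 1;  python3 - <<'E'
from bench import r
print(r.get_obs()["joints"].round(2))
E
```

```text
t 3.9 p [461.6  81.6   7.4] F [-0.2 -0.2  0.1] w 85.1
[np.float64(0.5), np.float64(-0.1), np.float64(-0.6), np.float64(0.001), np.float64(0.001), np.float64(-0.0)]
[-0.47  0.51  0.2   2.21 -0.23  0.44  1.49]
```

{"api": "play_rows", "payload": {
  "increments": [
    [0.5, 0, 0, 0, 0, -0.15, 0],
    [0, 0, 0, 0, 0, -0.15, 0],
    [0, 0, 0, 0, 0, -0.15, 0],
    [0, 0, 0, 0, 0, -0.15, 0]
  ]
}}

```text
clock: 4.3
tcp_pos: [0.4613, 0.0818, 0.0072]
orientation: [-0.937, 2.997, -0.001]
contact_force: [-0.2, 1.1, -0.4]
grip_width: 0.0854
```

```bash
python3 go.py 461 81.5 8 1 1.5708;  python3 - <<'E'
from bench import r
print(r.get_obs()["joints"].round(2))
E
```

```text
t 4.3 p [461.3  81.8   7.2] F [-0.2  1.1 -0.4] w 85.4
[np.float64(0.4), np.float64(-0.1), np.float64(-0.8), np.float64(-0.002), np.float64(0.001), np.float64(-0.965)]
[-0.35  0.51  0.04  2.2  -0.05  0.44  1.91]
```

{"api": "play_rows", "payload": {
  "increments": [
    [0, 0, 0, 0, 0, 0.15, 0],
    [0, 0, 0, 0, 0, 0.15, 0],
    [0, 0, 0, 0, 0, 0.15, 0],
    [0, 0, 0, 0, 0, 0.15, 0],
    [0, 0, 0, 0, 0, 0.15, 0]
  ]
}}

```text
clock: 4.8
tcp_pos: [0.462, 0.0813, 0.0072]
orientation: [0.231, 3.131, 0.003]
contact_force: [0.4, 0.8, -0.0]
grip_width: 0.0855
```

{"api": "play_rows", "payload": {
  "increments": [
    [0, 0, 0, 0, 0, 0.15, 0],
    [0, 0, 0, 0, 0, 0.15, 0],
    [0, 0, 0, 0, 0, 0.15, 0],
    [0, 0, 0, 0, 0, 0.15, 0],
    [0, 0, 0, 0, 0, 0.15, 0]
  ]
}}

```text
clock: 5.3
tcp_pos: [0.4626, 0.0815, 0.0073]
orientation: [1.361, 2.828, 0.005]
contact_force: [0.3, -0.2, -0.4]
grip_width: 0.0852
```

```bash
python3 go.py 461 81.5 8 1 -1.5708;  python3 - <<'E'
from bench import r
print(r.get_obs()["joints"].round(2))
E
```

```text
t 5.3 p [462.6  81.5   7.3] F [ 0.3 -0.2 -0.4] w 85.2
[np.float64(1.0), np.float64(-1.2), np.float64(-0.7), np.float64(0.004), np.float64(-0.001), np.float64(0.674)]
[-0.66  0.55  0.43  2.22 -0.51  0.47  0.86]
```

{"api": "play_rows", "payload": {
  "increments": [
    [1, -1, 0, 0, 0, 0.15, 0],
    [0, 0, 0, 0, 0, 0.15, 0],
    [0, 0, 0, 0, 0, 0.15, 0],
    [0, 0, 0, 0, 0, 0.15, 0],
    [0, 0, 0, 0, 0, 0.07, 0]
  ]
}}

```text
clock: 5.8
tcp_pos: [0.4617, 0.0823, 0.0074]
orientation: [2.221, 2.219, 0.008]
contact_force: [0.0, 0.2, 0.5]
grip_width: 0.0852
```

```bash
python3 go.py 460.5 81.5 8 1 -1.5708;  python3 - <<'E'
from bench import r
print(r.get_obs()["joints"].round(2))
E
```

```text
t 5.8 p [461.7  82.3   7.4] F [0.  0.2 0.5] w 85.2
[np.float64(-0.8), np.float64(-1.2), np.float64(-0.6), np.float64(0.005), np.float64(-0.002), np.float64(-0.001)]
[-0.79  0.6   0.61  2.23 -0.72  0.51  0.38]
```

{"api": "play_rows", "payload": {
  "increments": [
    [-0.8, -1.2, 0, 0.005, -0.002, 0, 0],
    [0, 0, 0, 0, 0, 0, 100],
    [0, 0, 0, 0, 0, 0, 100],
    [0, 0, 0, 0, 0, 0, 100],
    [0, 0, 0, 0, 0, 0, 100]
  ]
}}

```text
clock: 6.3
tcp_pos: [0.4606, 0.0816, 0.0078]
orientation: [-2.215, -2.226, -0.0]
contact_force: [0.7, -0.2, -2.5]
grip_width: 0.0634
```

```bash
python3 go.py 460.5 81.5 8 1 -1.5708;  python3 - <<'E'
from bench import grab_frame
from h import *
for n in("side",):
    f=grab_frame(n); print(n, top(f,(.46,.081),.04,.032,.008))
    c=f["color"]; u,v=pix(f,(.46,.081,.05)).astype(int)
    cv2.imwrite(f"pics/{n}3c.png",cv2.resize(c[v-60:v+60,u-70:u+70],None,fx=5,fy=5,interpolation=cv2.INTER_CUBIC))
E
```

```text
t 6.3 p [460.6  81.6   7.8] F [ 0.7 -0.2 -2.5] w 63.4
[np.float64(-0.1), np.float64(-0.1), np.float64(-0.2), np.float64(-0.0), np.float64(-0.001), np.float64(0.005)]
side (array([0.4644, 0.0751, 0.0341]), array([0.4621, 0.0738]), np.int64(245))
```

View pics/side3c.png

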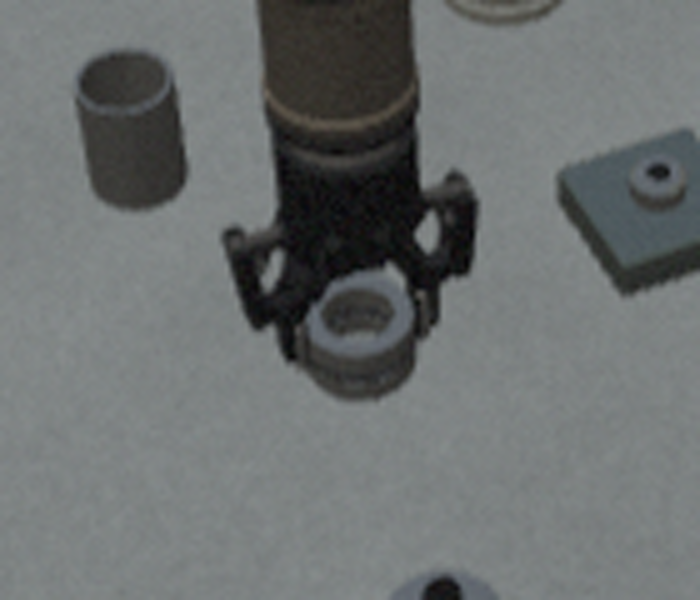

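```bash
python3 - <<'E'
from bench import grab_frame
from h import *
f0=np.load("side0.npz"); f1=grab_frame("side")
np.savez("side3.npz",**f1)
def fit(f,z):
    P=cloud(f);v,u=np.mgrid[0:420,0:560]
    m=(abs(P[...,2]-z)<.009)&(abs(P[...,0]-.461)<.045)&(abs(P[...,1]-.079)<.045)
    xy=ray(f,np.stack([u[m],v[m]],1),z)
    h=cv2.convexHull(xy.astype(np.float32))[:,0]; h=h[(h[:,1]<.072)&(abs(h[:,0]-.461)<.028)]
    s=least_squares(lambda p:np.hypot(*(h-p[:2]).T)-.0325,[.46,.08],loss="soft_l1",f_scale=.001).x
    return s.round(4),len(h)
# hole by colour : bright rim
for f in (f0,f1):
    print(fit(f,.04))
    g=cv2.GaussianBlur(cv2.cvtColor(f["color"],cv2.COLOR_BGR2GRAY),(0,0),.8)
    u,v=pix(f,(.461,.079,.04)); 
    # radial inner-bore edge: first strong brightening outward from centre, subpixel by rays in world plane z=.04
    pts=[]
    for it in range(3):
        c=np.array([.461,.079]) if it==0 else s[:2]
        pts=[]
        for a in np.arange(0,2*np.pi,.1):
            rr=np.arange(.012,.028,.0005); W=np.stack([c[0]+rr*np.cos(a),c[1]+rr*np.sin(a),0*rr+.04],1)
            q=np.array([pix(f,w) for w in W]).astype(np.float32)
            val=cv2.remap(g,q[:,0].reshape(1,-1),q[:,1].reshape(1,-1),cv2.INTER_LINEAR)[0].astype(float)
            k=np.argmax(np.gradient(val)); 
            if np.gradient(val)[k]>1: pts.append(W[k,:2])
        pts=np.array(pts); s=least_squares(lambda p:np.hypot(*(pts-p[:2]).T)-p[2],[*c,.02],loss="soft_l1",f_scale=.001).x
    print("bore",s.round(4),len(pts))
E
```

```text
(array([0.4577, 0.0757]), 7)
bore [0.4623 0.0846 0.0187] 63
(array([0.4577, 0.0734]), 6)
bore [0.4625 0.0818 0.0177] 63
```

```bash
python3 - <<'E'
from h import *
for n in("top","side"):
    f=np.load(n+"0.npz"); g=cv2.cvtColor(f["color"],cv2.COLOR_BGR2GRAY)
    def blob(name,c,z,rad,dark=True,rgb=None):
        u,v=pix(f,(*c,z)); R_=int(rad*f["K"][0,0]/1.2); x0,y0=int(u)-R_,int(v)-R_
        w=cv2.GaussianBlur(cv2.resize(g[y0:y0+2*R_+1,x0:x0+2*R_+1],None,fx=8,fy=8,interpolation=cv2.INTER_CUBIC),(0,0),3)
        t,m=cv2.threshold(w,0,255,cv2.THRESH_OTSU+(cv2.THRESH_BINARY_INV if dark else 0))
        k,l,st,ce=cv2.connectedComponentsWithStats(m); cc=(w.shape[0]/2,)*2
        i=min((i for i in range(1,k) if st[i,4]>60),key=lambda i:np.hypot(*(ce[i]-cc)))
        p=(ce[i]+.5)/8-.5+[x0,y0]; print(n,name,p.round(1),ray(f,p,z).round(4),st[i,2:]/8)
    blob("porthole",(.656,.122),.046,.014)
    blob("portring",(.656,.122),.046,.026,False)
    blob("discface",(.377,-.295),.024,.034,False)
    blob("knob",(.446,-.113),.036,.02)
E
```

```text
top porthole [236.4 154.7] [[0.6566 0.1232]] [  4.5    4.25 117.25]
top portring [236. 154.] [[0.6586 0.1245]] [  23.      23.    4122.375]
top discface [380.1 247.6] [[ 0.376  -0.2954]] [ 12.25   11.875 931.   ]
top knob [317.8 225.2] [[ 0.4445 -0.1127]] [  7.375   7.25  328.75 ]
side porthole [328.3 177.9] [[0.6599 0.125 ]] [  4.75    3.75  109.125]
side portring [325.1 169.9] [[0.6636 0.1602]] [ 21.      7.125 709.125]
side discface [279.6 332.9] [[ 0.3761 -0.291 ]] [  27.     27.   5062.75]
side knob [285.1 264.3] [[ 0.4457 -0.1208]] [  8.625  10.75  615.25 ]
```

{"api": "play_rows", "payload": {
  "increments": [
    [0, 0, -10, 0, 0, 0, 110],
    [0, 0, -25, 0, 0, 0, 110],
    [0, 0, -30, 0, 0, 0, 110],
    [5, 20, -30, 0, 0, 0, 110],
    [8, 40, 0, 0, 0, 0, 110]
  ],
  "force": 60
}}

```text
clock: 6.9
tcp_pos: [0.5146, 0.0927, 0.106]
orientation: [-2.213, -2.219, 0.013]
contact_force: [1.6, 0.6, -1.5]
grip_width: 0.063
```

{"api": "play_rows", "payload": {
  "increments": [
    [8, 40, 0, 0, 0, 0, 110],
    [8, 40, 0, 0, 0, 0, 110],
    [8, 30, 0, 0, 0, 0, 110],
    [0, 0, 0, 0, 0, 0, 110],
    [0, 0, 0, 0, 0, 0, 110]
  ]
}}

```text
clock: 7.4
tcp_pos: [0.6314, 0.1197, 0.1083]
orientation: [-2.211, -2.225, 0.01]
contact_force: [-0.0, -0.4, -1.8]
grip_width: 0.0628
```

```bash
python3 go.py 656.7 123.8 75 1 -1.5708
```

```text
t 7.4 p [631.4 119.7 108.3] F [-0.  -0.4 -1.8] w 62.8
[np.float64(4.0), np.float64(25.6), np.float64(33.1), np.float64(-0.008), np.float64(0.002), np.float64(0.006)]
```

{"api": "play_rows", "payload": {
  "increments": [
    [4, 25, 10, -0.008, 0.002, 0.006, 110],
    [0, 0, 10, 0, 0, 0, 110],
    [0, 0, 8, 0, 0, 0, 110],
    [0, 0, 0, 0, 0, 0, 110]
  ]
}}

```text
clock: 7.8
tcp_pos: [0.6522, 0.1228, 0.0794]
orientation: [-2.221, -2.219, 0.005]
contact_force: [0.2, -0.1, -1.7]
grip_width: 0.063
```

```bash
python3 go.py 656.7 123.8 62 1 -1.5708
```

```text
t 7.8 p [652.2 122.8  79.4] F [ 0.2 -0.1 -1.7] w 63.0
[np.float64(1.0), np.float64(4.6), np.float64(17.4), np.float64(-0.004), np.float64(0.0), np.float64(-0.001)]
```

{"api": "play_rows", "payload": {
  "increments": [
    [1, 4.6, 6, -0.004, 0, 0, 110],
    [0, 0, 6, 0, 0, 0, 110],
    [0, 0, 0, 0, 0, 0, 110]
  ]
}}

```text
clock: 8.1
tcp_pos: [0.6554, 0.1235, 0.067]
orientation: [-2.223, -2.219, 0.001]
contact_force: [0.5, 0.0, -2.0]
grip_width: 0.0631
```

```bash
python3 go.py 656.7 123.8 53 1 -1.5708; python3 - <<'E'
from bench import grab_frame
from h import *
for n in("side","top"):
    f=grab_frame(n); 
    c=f["color"]; u,v=pix(f,(.656,.124,.05)).astype(int)
    cv2.imwrite(f"pics/{n}4c.png",cv2.resize(c[v-50:v+50,u-60:u+60],None,fx=6,fy=6,interpolation=cv2.INTER_CUBIC))
E
```

```text
t 8.1 p [655.4 123.5  67. ] F [ 0.5  0.  -2. ] w 63.1
[np.float64(0.3), np.float64(1.3), np.float64(14.0), np.float64(-0.001), np.float64(0.0), np.float64(-0.002)]
```

View pics/side4c.png

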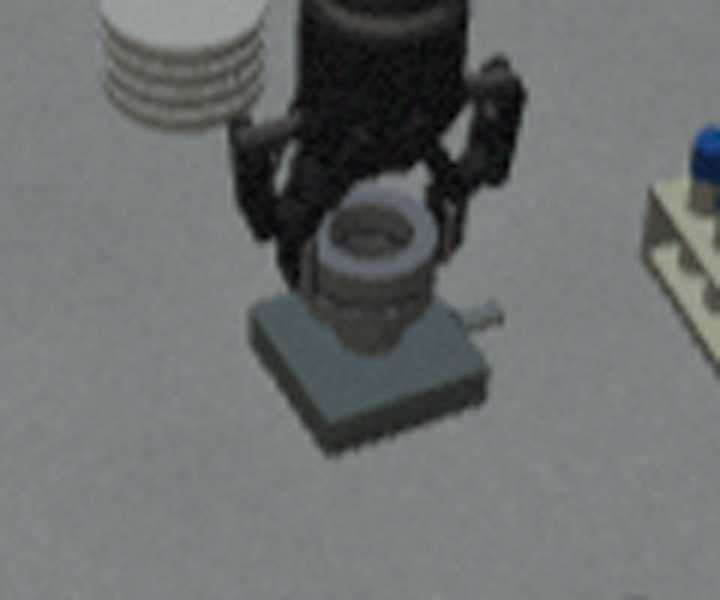

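The port sits centred under the collar at (372,240) and (372,330). I'll lower it gently.

{"api": "play_rows", "payload": {
  "increments": [
    [0.3, 1.3, 5, 0, 0, 0, 110],
    [0, 0, 5, 0, 0, 0, 110],
    [0, 0, 5, 0, 0, 0, 110]
  ]
}}

```text
clock: 8.5
tcp_pos: [0.6585, 0.124, 0.0531]
orientation: [2.222, 2.219, 0.004]
contact_force: [0.1, -0.0, -2.5]
grip_width: 0.0632
```

```bash
python3 go.py 656.7 123.8 38 1 -1.5708
```

```text
t 8.5 p [658.5 124.   53.1] F [ 0.1 -0.  -2.5] w 63.2
[np.float64(-0.2), np.float64(-1.9), np.float64(15.1), np.float64(0.003), np.float64(-0.001), np.float64(-0.001)]
```

{"api": "play_rows", "payload": {
  "increments": [
    [-0.2, -1.8, 2, 0.003, 0, 0, 110],
    [0, 0, 4, 0, 0, 0, 110],
    [0, 0, 4, 0, 0, 0, 110]
  ]
}}

```text
clock: 8.8
tcp_pos: [0.6562, 0.1237, 0.0417]
orientation: [-2.222, -2.219, 0.001]
contact_force: [0.3, 0.8, -2.1]
grip_width: 0.0632
```

```bash
python3 go.py 656.7 123.8 38 1 -1.5708
```

```text
t 8.8 p [656.2 123.7  41.7] F [ 0.3  0.8 -2.1] w 63.2
[np.float64(0.1), np.float64(0.5), np.float64(3.7), np.float64(-0.001), np.float64(-0.0), np.float64(-0.001)]
```

{"api": "play_rows", "payload": {
  "increments": [
    [0, 0.4, 3, 0, 0, 0, 110],
    [0, 0, 1, 0, 0, 0, 110],
    [0, 0, 1, 0, 0, 0, 110]
  ]
}}

```text
clock: 9.1
tcp_pos: [0.6565, 0.1237, 0.0381]
orientation: [-2.221, -2.217, 0.0]
contact_force: [-5.8, 1.2, 9.9]
grip_width: 0.0632
```

```bash
python3 go.py 656.7 123.8 38 1 -1.5708
```

```text
t 9.1 p [656.5 123.7  38.1] F [-5.8  1.2  9.9] w 63.2
[np.float64(0.1), np.float64(0.2), np.float64(0.1), np.float64(-0.002), np.float64(-0.002), np.float64(-0.002)]
```

Contact comes at the expected height, so I release.

{"api": "play_rows", "payload": {
  "increments": [
    [0, 0, 0, 0, 0, 0, 60],
    [0, 0, 0, 0, 0, 0, 0],
    [0, 0, 0, 0, 0, 0, 0],
    [0, 0, 0, 0, 0, 0, 0]
  ]
}}

```text
clock: 9.5
tcp_pos: [0.6576, 0.1237, 0.0387]
orientation: [-2.222, -2.218, -0.002]
contact_force: [-0.5, -0.2, 0.3]
grip_width: 0.0854
```

{"api": "play_rows", "payload": {
  "increments": [
    [0, 0, -15, 0, 0, 0, 0],
    [0, 0, -40, 0, 0, 0, 0],
    [0, 0, -40, 0, 0, 0, 0],
    [0, 0, -30, 0, 0, 0, 0]
  ]
}}

```text
clock: 9.9
tcp_pos: [0.6549, 0.1228, 0.1654]
orientation: [-2.221, -2.215, 0.01]
contact_force: [0.2, 0.2, 0.1]
grip_width: 0.0853
```

```bash
python3 go.py 656.7 123.8 138 1 -1.5708; python3 - <<'E'
from bench import grab_frame,r
from h import *
for n in("side",):
    f=grab_frame(n); np.savez(n+"5.npz",**f)
    print(top(f,(.656,.12),.07,.032,.008))
    c=f["color"]; u,v=pix(f,(.656,.124,.05)).astype(int)
    cv2.imwrite(f"pics/{n}5c.png",cv2.resize(c[v-50:v+50,u-60:u+60],None,fx=6,fy=6,interpolation=cv2.INTER_CUBIC))
print(r.get_obs()["joints"].round(2))
E
```

```text
t 9.9 p [654.9 122.8 165.4] F [0.2 0.2 0.1] w 85.3
[np.float64(1.1), np.float64(2.0), np.float64(27.4), np.float64(-0.008), np.float64(0.001), np.float64(-0.003)]
(array([0.6558, 0.1183, 0.0332]), array([0.656, 0.118]), np.int64(213))
[-0.81  0.65  0.81  1.66 -0.53  1.06  0.16]
```

View pics/side5c.png

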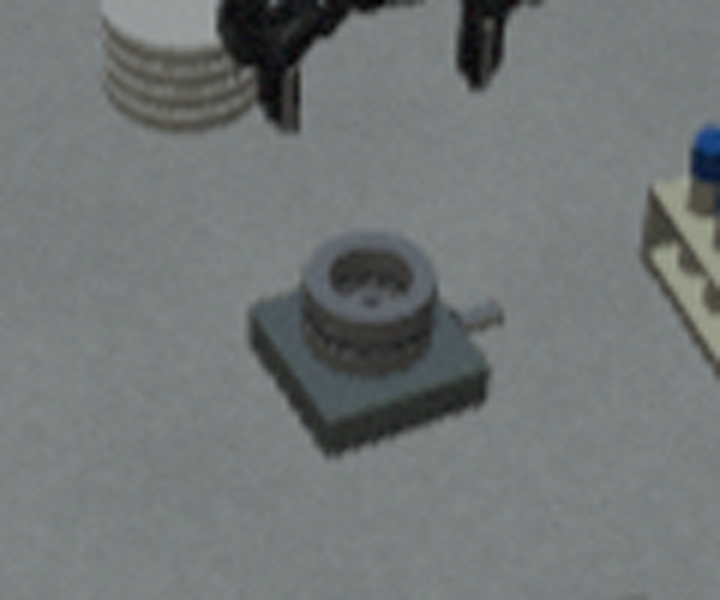

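The collar is seated flat, with the port hole centred in its bore at (372,298). Next is the white disc at about (376.5,-294.5), with the jaws narrowed to clear its neighbours.

{"api": "play_rows", "payload": {
  "increments": [
    [-35, -23, 0, 0, 0, 0, 60],
    [-38, -25, 0, 0, 0, 0, 60],
    [-38, -25, 0, 0, 0, 0, 60],
    [-38, -25, 0, 0, 0, 0, 60],
    [-38, -25, 0, 0, 0, 0, 60]
  ]
}}

```text
clock: 10.45
tcp_pos: [0.5382, -0.063, 0.1764]
orientation: [2.206, 2.229, 0.02]
contact_force: [1.2, -0.8, 0.3]
grip_width: 0.0653
```

{"api": "play_rows", "payload": {
  "increments": [
    [-38, -25, 5, 0, 0, 0, 60],
    [-38, -25, 5, 0, 0, 0, 60],
    [-38, -25, 10, 0, 0, 0, 60],
    [-38, -25, 10, 0, 0, 0, 60],
    [-30, -20, 10, 0, 0, 0, 60]
  ]
}}

```text
clock: 10.95
tcp_pos: [0.4166, -0.2548, 0.1379]
orientation: [2.203, 2.221, 0.034]
contact_force: [0.8, 0.1, 0.4]
grip_width: 0.0656
```

```bash
python3 go.py 376.5 -294.5 80 1 -1.5708; python3 -c "
from bench import r
print(r.get_obs()['joints'].round(2))"
```

```text
t 10.95 p [ 416.6 -254.8  137.9] F [0.8 0.1 0.4] w 65.6
[np.float64(-39.7), np.float64(-41.8), np.float64(56.7), np.float64(0.024), np.float64(-0.006), np.float64(0.008)]
[-0.27  0.39  0.87  2.14 -0.45  0.78  0.9 ]
```

{"api": "play_rows", "payload": {
  "increments": [
    [-20, -20, 15, 0.012, 0, 0, 60],
    [-20, -20, 15, 0.012, 0, 0.008, 60],
    [0, 0, 5, 0, 0, 0, 60],
    [0, 0, 0, 0, 0, 0, 60]
  ]
}}

```text
clock: 11.35
tcp_pos: [0.3721, -0.3026, 0.1035]
orientation: [-2.236, -2.207, -0.009]
contact_force: [0.3, -0.4, 1.1]
grip_width: 0.0653
```

```bash
python3 go.py 376.5 -294.5 60 1 -1.5708
```

```text
t 11.35 p [ 372.1 -302.6  103.5] F [ 0.3 -0.4  1.1] w 65.3
[np.float64(7.9), np.float64(4.1), np.float64(43.5), np.float64(0.004), np.float64(-0.004), np.float64(-0.013)]
```

{"api": "play_rows", "payload": {
  "increments": [
    [7, 4, 18, 0.004, -0.004, -0.013, 60],
    [0, 0, 18, 0, 0, 0, 60],
    [0, 0, 10, 0, 0, 0, 60],
    [0, 0, 0, 0, 0, 0, 60]
  ]
}}

```text
clock: 11.75
tcp_pos: [0.3813, -0.2945, 0.0591]
orientation: [2.213, 2.223, 0.006]
contact_force: [0.2, 0.8, 0.2]
grip_width: 0.0653
```

```bash
python3 go.py 376.5 -294.5 9 1 -1.5708; python3 - <<'E'
from bench import grab_frame,r
from h import *
for n in("side",):
    f=grab_frame(n)
    c=f["color"]; u,v=pix(f,(.376,-.295,.05)).astype(int)
    cv2.imwrite(f"pics/{n}6c.png",cv2.resize(c[v-50:v+50,u-60:u+60],None,fx=6,fy=6,interpolation=cv2.INTER_CUBIC))
E
```

```text
t 11.75 p [ 381.3 -294.5   59.1] F [0.2 0.8 0.2] w 65.3
[np.float64(0.1), np.float64(-5.1), np.float64(50.1), np.float64(0.006), np.float64(0.001), np.float64(0.005)]
```

View pics/side6c.png

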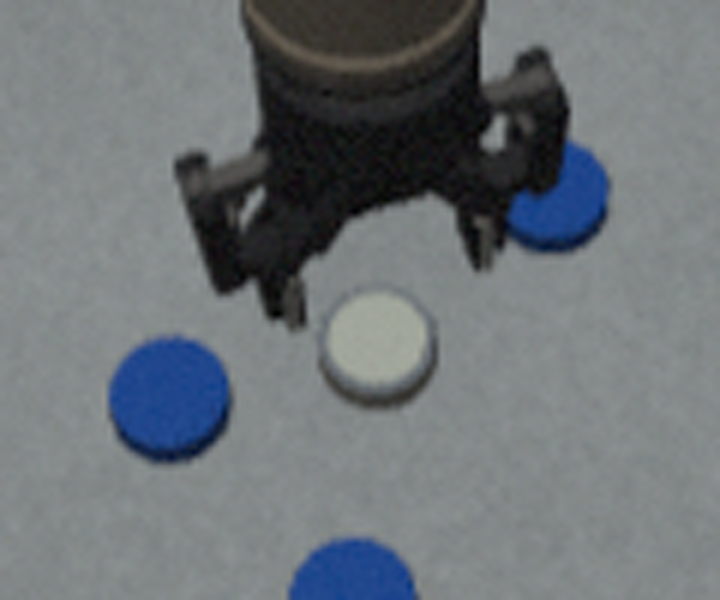

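{"api": "play_rows", "payload": {
  "increments": [
    [0, -5, 12, 0.006, 0, 0.005, 60],
    [0, 0, 15, 0, 0, 0, 60],
    [0, 0, 10, 0, 0, 0, 60],
    [0, 0, 0, 0, 0, 0, 60]
  ]
}}

```text
clock: 12.2
tcp_pos: [0.378, -0.2953, 0.0224]
orientation: [2.218, 2.218, 0.001]
contact_force: [-0.6, 0.4, 0.3]
grip_width: 0.0653
```

```bash
python3 go.py 376.5 -294.5 9 1 -1.5708
```

```text
t 12.2 p [ 378.  -295.3   22.4] F [-0.6  0.4  0.3] w 65.3
[np.float64(0.9), np.float64(-1.6), np.float64(13.4), np.float64(0.004), np.float64(0.003), np.float64(-0.0)]
```

{"api": "play_rows", "payload": {
  "increments": [
    [0.9, -1.6, 8, 0.004, 0.003, 0, 60],
    [0, 0, 5, 0, 0, 0, 60],
    [0, 0, 0, 0, 0, 0, 60]
  ]
}}

```text
clock: 12.5
tcp_pos: [0.3764, -0.2948, 0.0088]
orientation: [2.222, 2.221, -0.0]
contact_force: [-1.0, 0.2, -0.5]
grip_width: 0.0655
```

```bash
python3 go.py 376.5 -294.5 9 1 -1.5708
```

```text
t 12.5 p [ 376.4 -294.8    8.8] F [-1.   0.2 -0.5] w 65.5
[np.float64(0.3), np.float64(0.1), np.float64(-0.2), np.float64(0.0), np.float64(0.0), np.float64(-0.001)]
```

{"api": "play_rows", "payload": {
  "increments": [
    [0, 0, 0, 0, 0, 0, 140],
    [0, 0, 0, 0, 0, 0, 140],
    [0, 0, 0, 0, 0, 0, 140],
    [0, 0, 0, 0, 0, 0, 140]
  ],
  "force": 30
}}

```text
clock: 12.9
tcp_pos: [0.3766, -0.295, 0.0096]
orientation: [2.222, 2.22, 0.001]
contact_force: [-0.5, 0.7, -1.5]
grip_width: 0.0446
```

```bash
python3 go.py 376.5 -294.5 9 1 -1.5708; python3 -c "
from bench import r
print(r.get_obs()['joints'].round(2))"
```

```text
t 12.9 p [ 376.6 -295.     9.6] F [-0.5  0.7 -1.5] w 44.6
[np.float64(0.5), np.float64(-0.1), np.float64(0.6), np.float64(0.001), np.float64(0.0), np.float64(-0.001)]
[ 0.05  0.6   0.61  2.2  -0.7   0.53  1.2 ]
```

{"api": "play_rows", "payload": {
  "increments": [
    [0, 0, 0, 0, 0, 0, 60],
    [0, 0, 0, 0, 0, 0, 60],
    [0, 0, 0, 0, 0, 0.1, 60],
    [0, 0, 0, 0, 0, 0.15, 60],
    [0, 0, 0, 0, 0, 0.15, 60]
  ]
}}

```text
clock: 13.4
tcp_pos: [0.3773, -0.2954, 0.0102]
orientation: [2.623, 1.726, 0.004]
contact_force: [-0.1, -0.5, 0.7]
grip_width: 0.0653
```

{"api": "play_rows", "payload": {
  "increments": [
    [0, 0, 0, 0, 0, 0.15, 60],
    [0, 0, 0, 0, 0, 0.15, 60],
    [0, 0, 0, 0, 0, 0.15, 60],
    [0, 0, 0, 0, 0, 0.15, 60],
    [0, 0, 0, 0, 0, 0, 60]
  ]
}}

```text
clock: 13.9
tcp_pos: [0.3781, -0.2953, 0.0104]
orientation: [3.016, 0.872, 0.006]
contact_force: [-0.2, 0.7, -0.1]
grip_width: 0.0655
```

```bash
python3 go.py 376.5 -294.5 9 1 -2.57; python3 -c "
from bench import r
print(r.get_obs()['joints'].round(2))"
```

```text
t 13.9 p [ 378.1 -295.3   10.4] F [-0.2  0.7 -0.1] w 65.5
[np.float64(-0.9), np.float64(-1.5), np.float64(1.4), np.float64(0.003), np.float64(-0.003), np.float64(-0.008)]
[-0.12  0.71  0.86  2.21 -0.96  0.65  0.44]
```

{"api": "play_rows", "payload": {
  "increments": [
    [-1, -1.5, 1, 0.003, -0.003, 0.14, 60],
    [0, 0, 0, 0, 0, 0.15, 60],
    [0, 0, 0, 0, 0, 0.15, 60],
    [0, 0, 0, 0, 0, 0.13, 60],
    [0, 0, 0, 0, 0, 0, 60]
  ]
}}

```text
clock: 14.4
tcp_pos: [0.3766, -0.2946, 0.0095]
orientation: [-3.141, 0.009, -0.0]
contact_force: [0.5, 0.5, -0.5]
grip_width: 0.0655
```

```bash
python3 go.py 376.6 -294.5 9 1 -3.1416; python3 -c "
from bench import r
print(r.get_obs()['joints'].round(2))"
```

```text
t 14.4 p [ 376.6 -294.6    9.5] F [ 0.5  0.5 -0.5] w 65.5
[np.float64(-0.0), np.float64(-0.1), np.float64(0.5), np.float64(-0.0), np.float64(-0.0), np.float64(-0.006)]
[-0.2   0.8   0.99  2.22 -1.08  0.75 -0.02]
```

{"api": "play_rows", "payload": {
  "increments": [
    [0, 0, 0.5, 0, 0, 0, 140],
    [0, 0, 0, 0, 0, 0, 140],
    [0, 0, 0, 0, 0, 0, 140],
    [0, 0, 0, 0, 0, 0, 140],
    [0, 0, 0, 0, 0, 0, 140]
  ],
  "force": 50
}}

```text
clock: 14.9
tcp_pos: [0.3766, -0.2945, 0.0094]
orientation: [-3.14, -0.017, -0.002]
contact_force: [-0.7, -0.1, -0.6]
grip_width: 0.044
```

{"api": "play_rows", "payload": {
  "increments": [
    [0, 0, -8, 0, 0, -0.01, 140],
    [0, 0, -20, 0, 0, 0, 140],
    [0, 0, -30, 0, 0, -0.1, 140],
    [0, 0, -30, 0, 0, -0.15, 140],
    [0, 0, -20, 0, 0, -0.15, 140]
  ]
}}

```text
clock: 15.4
tcp_pos: [0.3738, -0.2941, 0.1199]
orientation: [-3.065, -0.669, 0.009]
contact_force: [0.0, 0.3, -1.8]
grip_width: 0.044
```

```bash
python3 go.py 656.5 123.7 140 10 -1.5708; python3 -c "
from bench import r
print(r.get_obs()['joints'].round(2))"
```

```text
t 15.4 p [ 373.8 -294.1  119.9] F [ 0.   0.3 -1.8] w 44.0
[np.float64(43.1), np.float64(-26.2), np.float64(-2.1), np.float64(-0.001), np.float64(0.0), np.float64(-0.114)]
[np.float64(45.8), np.float64(-21.1), np.float64(-2.1), np.float64(-0.001), np.float64(0.0), np.float64(-0.114)]
[np.float64(47.9), np.float64(-15.8), np.float64(-2.1), np.float64(-0.001), np.float64(0.0), np.float64(-0.114)]
[np.float64(49.4), np.float64(-10.2), np.float64(-2.1), np.float64(-0.001), np.float64(0.0), np.float64(-0.114)]
[np.float64(50.2), np.float64(-4.5), np.float64(-2.1), np.float64(-0.001), np.float64(0.0), np.float64(-0.114)]
[np.float64(50.4), np.float64(1.2), np.float64(-2.1), np.float64(-0.001), np.float64(0.0), np.float64(-0.114)]
[np.float64(50.0), np.float64(7.0), np.float64(-2.1), np.float64(-0.001), np.float64(0.0), np.float64(-0.114)]
[np.float64(48.8), np.float64(12.6), np.float64(-2.1), np.float64(-0.001), np.float64(0.0), np.float64(-0.114)]
[np.float64(47.1), np.float64(18.1), np.float64(-2.1), np.float64(-0.001), np.float64(0.0), np.float64(-0.114)]
[np.float64(44.7), np.float64(23.3), np.float64(-2.0), np.float64(-0.001), np.float64(0.0), np.float64(-0.114)]
[-0.33  0.59  1.17  2.17 -0.73  0.87  0.15]
```

{"api": "play_rows", "payload": {
  "increments": [
    [34, -21, -5, 0, 0, -0.1, 140],
    [36, -17, -5, 0, 0, -0.1, 140],
    [38, -13, 0, 0, 0, -0.1, 140],
    [39, -9, 0, 0, 0, -0.1, 140],
    [40, -5, 0, 0, 0, -0.1, 140]
  ]
}}

```text
clock: 15.9
tcp_pos: [0.488, -0.1308, 0.1368]
orientation: [2.798, 1.424, 0.002]
contact_force: [1.1, -0.8, -0.6]
grip_width: 0.0438
```

{"api": "play_rows", "payload": {
  "increments": [
    [40, 0, 0, 0, 0, -0.1, 140],
    [40, 3, 0, 0, 0, -0.1, 140],
    [40, 7, 0, 0, 0, -0.1, 140],
    [40, 11, 0, 0, 0, -0.1, 140],
    [38, 15, 0, 0, 0, -0.1, 140]
  ]
}}

```text
clock: 16.4
tcp_pos: [0.6049, 0.0439, 0.1396]
orientation: [2.332, 2.1, 0.001]
contact_force: [0.8, 0.0, -0.2]
grip_width: 0.0439
```

```bash
python3 go.py 656.5 123.7 120 3 -1.5708; python3 -c "
from bench import r
print(r.get_obs()['joints'].round(2))"
```

```text
t 16.4 p [604.9  43.9 139.6] F [ 0.8  0.  -0.2] w 43.9
[np.float64(28.3), np.float64(14.3), np.float64(6.5), np.float64(0.001), np.float64(0.001), np.float64(-0.035)]
[np.float64(27.8), np.float64(15.3), np.float64(6.5), np.float64(0.001), np.float64(0.001), np.float64(-0.035)]
[np.float64(27.2), np.float64(16.3), np.float64(6.5), np.float64(0.001), np.float64(0.001), np.float64(-0.035)]
[-0.81  0.63  0.91  1.85 -0.61  0.95  0.26]
```

{"api": "play_rows", "payload": {
  "increments": [
    [27, 14, 6, 0, 0, -0.035, 140],
    [26, 14, 6, 0, 0, -0.035, 140],
    [24, 16, 6, 0, 0, -0.035, 140],
    [0, 0, 8, 0, 0, 0, 140],
    [0, 0, 0, 0, 0, 0, 140]
  ]
}}

```text
clock: 16.9
tcp_pos: [0.6575, 0.128, 0.1141]
orientation: [2.193, 2.241, 0.003]
contact_force: [0.1, -0.6, -1.0]
grip_width: 0.0438
```

```bash
python3 go.py 656.5 123.7 90 1 -1.5708
```

```text
t 16.9 p [657.5 128.  114.1] F [ 0.1 -0.6 -1. ] w 43.8
[np.float64(-4.2), np.float64(-1.3), np.float64(24.1), np.float64(0.005), np.float64(0.003), np.float64(0.022)]
```

{"api": "play_rows", "payload": {
  "increments": [
    [-4, -1, 10, 0.005, 0.003, 0.022, 140],
    [0, 0, 10, 0, 0, 0, 140],
    [0, 0, 0, 0, 0, 0, 140]
  ]
}}

```text
clock: 17.2
tcp_pos: [0.6554, 0.1206, 0.0935]
orientation: [2.228, 2.215, -0.002]
contact_force: [-0.4, 0.1, -1.2]
grip_width: 0.0437
```

```bash
python3 go.py 656.5 123.7 83 1 -1.5708; python3 - <<'E'
from bench import grab_frame,r
from h import *
for n in("side",):
    f=grab_frame(n)
    c=f["color"]; u,v=pix(f,(.656,.124,.06)).astype(int)
    cv2.imwrite(f"pics/{n}7c.png",cv2.resize(c[v-40:v+40,u-50:u+50],None,fx=7,fy=7,interpolation=cv2.INTER_CUBIC))
E
```

```text
t 17.2 p [655.4 120.6  93.5] F [-0.4  0.1 -1.2] w 43.7
[np.float64(3.1), np.float64(1.0), np.float64(10.5), np.float64(-0.001), np.float64(0.001), np.float64(-0.006)]
```

View pics/side7c.png

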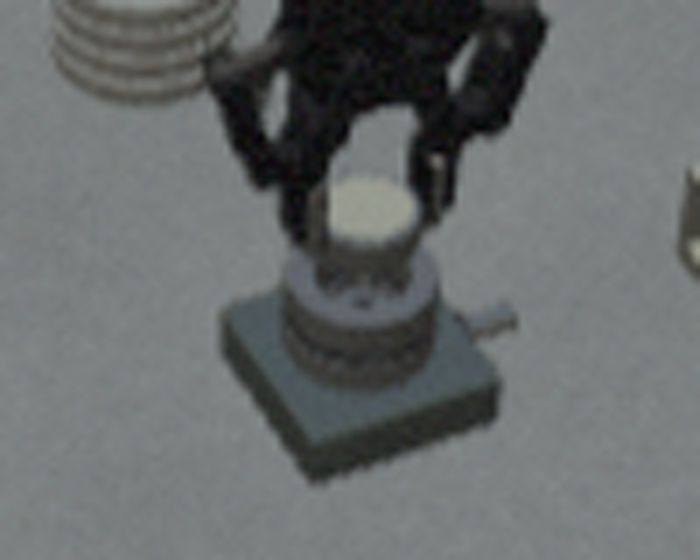

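The disc hangs upright over the collar bore, with its white face at (375,210). I'll correct the offset and lower it.

{"api": "play_rows", "payload": {
  "increments": [
    [3, 1, 3, 0, 0, -0.006, 140],
    [0, 0, 4, 0, 0, 0, 140],
    [0, 0, 0, 0, 0, 0, 140]
  ]
}}

```text
clock: 17.55
tcp_pos: [0.6571, 0.1221, 0.0874]
orientation: [2.222, 2.219, -0.0]
contact_force: [-0.9, -0.3, -1.7]
grip_width: 0.0438
```

```bash
python3 go.py 656.5 123.7 78 1 -1.5708
```

```text
t 17.55 p [657.1 122.1  87.4] F [-0.9 -0.3 -1.7] w 43.8
[np.float64(1.6), np.float64(-0.6), np.float64(9.4), np.float64(0.001), np.float64(0.001), np.float64(-0.001)]
```

{"api": "play_rows", "payload": {
  "increments": [
    [1.6, -0.6, 3, 0, 0, 0, 140],
    [0.3, 0, 4, 0, 0, 0, 140],
    [0, 0, 3, 0, 0, 0, 140]
  ]
}}

```text
clock: 17.85
tcp_pos: [0.657, 0.1244, 0.0774]
orientation: [2.221, 2.219, 0.002]
contact_force: [0.9, 0.1, -0.4]
grip_width: 0.044
```

```bash
python3 go.py 656.5 123.7 72 1 -1.5708
```

```text
t 17.85 p [657.  124.4  77.4] F [ 0.9  0.1 -0.4] w 44.0
[np.float64(-0.7), np.float64(-0.5), np.float64(5.4), np.float64(0.002), np.float64(0.001), np.float64(-0.001)]
```

Stem is in the bore (2 mm) with no contact force.

{"api": "play_rows", "payload": {
  "increments": [
    [-0.7, -0.5, 3, 0.002, 0, 0, 140],
    [0, 0, 2, 0, 0, 0, 140],
    [0, 0, 1, 0, 0, 0, 140]
  ]
}}

```text
clock: 18.15
tcp_pos: [0.6563, 0.1239, 0.0713]
orientation: [-2.222, -2.22, 0.001]
contact_force: [-5.5, 0.9, 14.0]
grip_width: 0.044
```

```bash
python3 go.py 656.5 123.7 71.4 1 -1.5708
```

```text
t 18.15 p [656.3 123.9  71.3] F [-5.5  0.9 14. ] w 44.0
[np.float64(-0.2), np.float64(0.2), np.float64(-0.1), np.float64(-0.001), np.float64(0.0), np.float64(-0.001)]
```

{"api": "play_rows", "payload": {
  "increments": [
    [0, 0, 0, 0, 0, 0, 80],
    [0, 0, 0, 0, 0, 0, 0],
    [0, 0, 0, 0, 0, 0, 0],
    [0, 0, -10, 0, 0, 0, 0]
  ]
}}

```text
clock: 18.55
tcp_pos: [0.6559, 0.1237, 0.0808]
orientation: [-2.222, -2.22, 0.003]
contact_force: [-0.6, -0.2, 0.1]
grip_width: 0.0855
```

{"api": "play_rows", "payload": {
  "increments": [
    [0, 0, -30, 0, 0, 0, 0],
    [0, 0, -40, 0, 0, 0, 0],
    [0, 0, -30, 0, 0, 0, 0]
  ]
}}

```text
clock: 18.85
tcp_pos: [0.6539, 0.1233, 0.1819]
orientation: [-2.221, -2.217, 0.012]
contact_force: [0.9, -0.8, -0.2]
grip_width: 0.0855
```

```bash
python3 go.py 375.6 271 170 8 -1.5708; python3 - <<'E'
from bench import grab_frame,r
from h import *
print(r.get_obs()["joints"].round(2))
for n in("side",):
    f=grab_frame(n)
    print(top(f,(.656,.12),.086,.023,.006), top(f,(.656,.12),.07,.032,.006))
    c=f["color"]; u,v=pix(f,(.656,.124,.06)).astype(int)
    cv2.imwrite(f"pics/{n}8c.png",cv2.resize(c[v-40:v+40,u-50:u+50],None,fx=7,fy=7,interpolation=cv2.INTER_CUBIC))
E
```

```text
t 18.85 p [653.9 123.3 181.9] F [ 0.9 -0.8 -0.2] w 85.5
[np.float64(18.4), np.float64(-34.8), np.float64(1.7), np.float64(-0.001), np.float64(0.0), np.float64(-0.0)]
[np.float64(18.4), np.float64(-34.8), np.float64(1.7), np.float64(-0.001), np.float64(0.0), np.float64(-0.0)]
[np.float64(18.4), np.float64(-34.8), np.float64(1.7), np.float64(-0.001), np.float64(0.0), np.float64(-0.0)]
[np.float64(18.4), np.float64(-34.8), np.float64(1.6), np.float64(-0.001), np.float64(0.0), np.float64(-0.0)]
[np.float64(18.4), np.float64(-34.8), np.float64(1.6), np.float64(-0.001), np.float64(0.0), np.float64(-0.0)]
[np.float64(18.4), np.float64(-34.8), np.float64(1.6), np.float64(-0.001), np.float64(0.0), np.float64(-0.0)]
[np.float64(18.4), np.float64(-34.8), np.float64(1.5), np.float64(-0.001), np.float64(0.0), np.float64(-0.0)]
[np.float64(18.5), np.float64(-34.8), np.float64(1.5), np.float64(-0.001), np.float64(0.0), np.float64(-0.0)]
[-0.86  0.67  0.89  1.66 -0.57  1.1   0.2 ]
(array([0.6557, 0.119 , 0.0234]), array([0.656 , 0.1192]), np.int64(155)) (array([0.6561, 0.119 , 0.0322]), array([0.6522, 0.1082]), np.int64(137))
```

View pics/side8c.png

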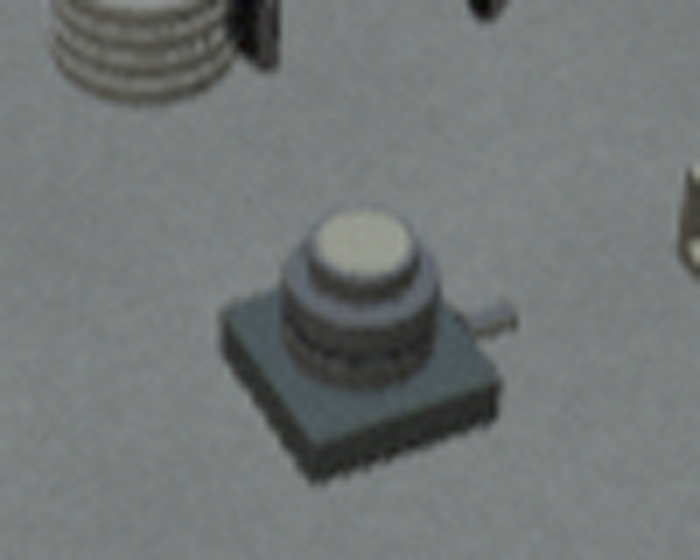

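The disc is seated and concentric, with its white face at (365,243) level inside the collar's rim. Next the funnel.

{"api": "play_rows", "payload": {
  "increments": [
    [18, -35, 0, 0, 0, 0, 0],
    [18, -35, 0, 0, 0, 0, 0],
    [18, -35, 0, 0, 0, 0, 0],
    [18, -35, 0, 0, 0, 0, 0],
    [18, -35, 0, 0, 0, 0, 0]
  ]
}}

```text
clock: 19.4
tcp_pos: [0.4837, 0.211, 0.1918]
orientation: [2.229, 2.203, 0.012]
contact_force: [-0.3, 0.9, 0.1]
grip_width: 0.0852
```

{"api": "play_rows", "payload": {
  "increments": [
    [18, -35, 0, 0, 0, 0, 0],
    [18, -35, 0, 0, 0, 0, 0],
    [16, -30, 0, 0, 0, 0, 0],
    [0, 0, 0, 0, 0, 0, 0],
    [0, 0, 0, 0, 0, 0, 0]
  ]
}}

```text
clock: 19.9
tcp_pos: [0.3752, 0.2694, 0.1914]
orientation: [2.224, 2.217, 0.013]
contact_force: [-0.4, 0.2, 0.3]
grip_width: 0.0854
```

```bash
python3 go.py 375.6 271 115 1 -1.5708; python3 -c "
from bench import r
print(r.get_obs()['joints'].round(2))"
```

```text
t 19.9 p [375.2 269.4 191.4] F [-0.4  0.2  0.3] w 85.4
[np.float64(1.2), np.float64(-0.1), np.float64(76.5), np.float64(0.007), np.float64(-0.005), np.float64(-0.003)]
[-1.71  0.32  1.16  2.14 -0.38  0.9  -0.34]
```

{"api": "play_rows", "payload": {
  "increments": [
    [1, 0, 20, 0.007, -0.005, 0, 0],
    [0, 0, 25, 0, 0, 0, 0],
    [0, 0, 25, 0, 0, 0, 0],
    [0, 0, 0, 0, 0, 0, 0]
  ]
}}

```text
clock: 20.3
tcp_pos: [0.3806, 0.27, 0.1215]
orientation: [-2.23, -2.212, -0.009]
contact_force: [0.2, 0.5, 0.7]
grip_width: 0.0851
```

```bash
python3 go.py 375.6 271 80 1 -1.5708; python3 - <<'E'
from bench import grab_frame,r
from h import *
print(r.get_obs()["joints"].round(2))
for n in("side",):
    f=grab_frame(n)
    c=f["color"]; u,v=pix(f,(.376,.27,.08)).astype(int)
    cv2.imwrite(f"pics/{n}9c.png",cv2.resize(c[v-50:v+60,u-60:u+60],None,fx=5,fy=5,interpolation=cv2.INTER_CUBIC))
E
```

```text
t 20.3 p [380.6 270.  121.5] F [0.2 0.5 0.7] w 85.1
[np.float64(0.8), np.float64(-5.2), np.float64(41.5), np.float64(0.004), np.float64(-0.004), np.float64(-0.008)]
[-1.53  0.44  0.98  2.19 -0.54  0.77 -0.19]
```

View pics/side9c.png

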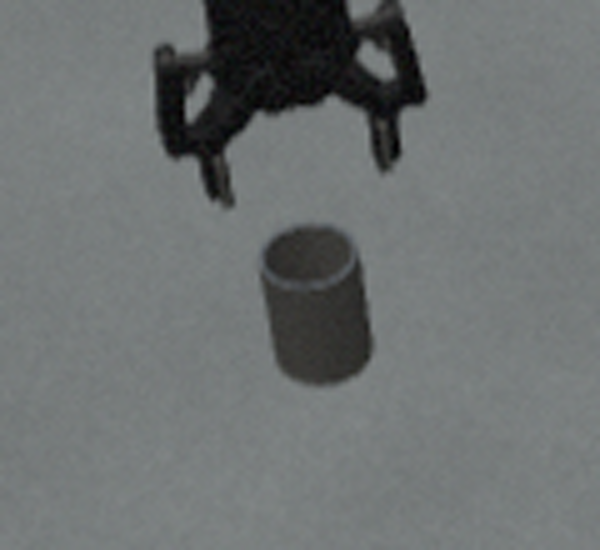

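{"api": "play_rows", "payload": {
  "increments": [
    [1, -5, 8, 0.004, -0.004, -0.008, 0],
    [0, 0, 12, 0, 0, 0, 0],
    [0, -1, 20, 0, 0, 0, 0],
    [0, -1, 15, 0, 0, 0, 0]
  ]
}}

```text
clock: 20.75
tcp_pos: [0.3791, 0.2733, 0.0695]
orientation: [-2.224, -2.218, -0.018]
contact_force: [-0.3, 0.3, 0.0]
grip_width: 0.0852
```

```bash
python3 go.py 375.6 271 33 1 -1.5708
```

```text
t 20.75 p [379.1 273.3  69.5] F [-0.3  0.3  0. ] w 85.2
[np.float64(-2.6), np.float64(-3.8), np.float64(36.4), np.float64(0.008), np.float64(-0.009), np.float64(-0.002)]
```

{"api": "play_rows", "payload": {
  "increments": [
    [-2.5, -4, 12, 0.008, -0.009, 0, 0],
    [0, -1, 15, 0, 0, 0, 0],
    [0, 0, 8, 0, 0, 0, 0],
    [0, 0, 0, 0, 0, 0, 0]
  ]
}}

```text
clock: 21.15
tcp_pos: [0.3734, 0.2707, 0.0316]
orientation: [2.223, 2.22, -0.004]
contact_force: [-0.3, 0.1, 0.1]
grip_width: 0.0849
```

```bash
python3 go.py 375.6 271 33 1 -1.5708
```

```text
t 21.15 p [373.4 270.7  31.6] F [-0.3  0.1  0.1] w 84.9
[np.float64(0.3), np.float64(2.1), np.float64(-1.4), np.float64(-0.002), np.float64(0.002), np.float64(-0.002)]
```

{"api": "play_rows", "payload": {
  "increments": [
    [0.3, 2, -1, 0, 0, 0, 0],
    [0, 0, 0, 0, 0, 0, 110],
    [0, 0, 0, 0, 0, 0, 110],
    [0, 0, 0, 0, 0, 0, 110],
    [0, 0, 0, 0, 0, 0, 110]
  ],
  "force": 30
}}

```text
clock: 21.65
tcp_pos: [0.3767, 0.2718, 0.0344]
orientation: [-2.223, -2.219, 0.0]
contact_force: [0.4, 0.4, -1.8]
grip_width: 0.0585
```

```bash
python3 go.py 375.6 271 33 1 -1.5708
```

```text
t 21.65 p [376.7 271.8  34.4] F [ 0.4  0.4 -1.8] w 58.5
[np.float64(-0.8), np.float64(-1.1), np.float64(1.4), np.float64(-0.0), np.float64(-0.0), np.float64(-0.002)]
```

{"api": "play_rows", "payload": {
  "increments": [
    [0, 0, 0, 0, 0, 0, 0],
    [0, 0, 0, 0, 0, 0, 0],
    [0, 0, 0, 0, 0, -0.1, 0],
    [0, 0, 0, 0, 0, -0.15, 0],
    [0, 0, 0, 0, 0, -0.15, 0]
  ]
}}

```text
clock: 22.15
tcp_pos: [0.3767, 0.2721, 0.0345]
orientation: [1.729, 2.622, 0.0]
contact_force: [-0.4, 0.0, -0.6]
grip_width: 0.0855
```

{"api": "play_rows", "payload": {
  "increments": [
    [0, 0, 0, 0, 0, -0.15, 0],
    [0, 0, 0, 0, 0, -0.15, 0],
    [0, 0, 0, 0, 0, -0.15, 0],
    [0, 0, 0, 0, 0, -0.15, 0],
    [0, 0, 0, 0, 0, -0.15, 0]
  ]
}}

```text
clock: 22.65
tcp_pos: [0.3771, 0.2721, 0.0349]
orientation: [0.649, 3.072, 0.0]
contact_force: [-0.7, -0.0, 0.4]
grip_width: 0.0854
```

```bash
python3 go.py 375.6 271 33 1 0;  python3 -c "
from bench import r
print(r.get_obs()['joints'].round(2))"
```

```text
t 22.65 p [377.1 272.1  34.9] F [-0.7 -0.   0.4] w 85.4
[np.float64(0.9), np.float64(-1.6), np.float64(1.8), np.float64(0.0), np.float64(0.002), np.float64(-0.416)]
[-1.14  0.49  0.46  2.22 -0.43  0.52  0.81]
```

Funnel's x is 376.7; finish the turn and grip in y.

{"api": "play_rows", "payload": {
  "increments": [
    [0, -1, 2, 0, 0, -0.15, 0],
    [0, 0, 0, 0, 0, -0.15, 0],
    [0, 0, 0, 0, 0, -0.12, 0],
    [0, 0, 0, 0, 0, 0, 0]
  ]
}}

```text
clock: 23.05
tcp_pos: [0.3772, 0.2709, 0.0331]
orientation: [-0.016, 3.139, 0.001]
contact_force: [0.8, 0.3, 0.3]
grip_width: 0.0854
```

```bash
python3 go.py 376.7 271 33 1 0
```

```text
t 23.05 p [377.2 270.9  33.1] F [0.8 0.3 0.3] w 85.4
[np.float64(0.5), np.float64(0.1), np.float64(0.1), np.float64(0.0), np.float64(0.002), np.float64(0.01)]
```

{"api": "play_rows", "payload": {
  "increments": [
    [0.5, 0, 0, 0, 0, 0.01, 0],
    [0, 0, 0, 0, 0, 0, 110],
    [0, 0, 0, 0, 0, 0, 110],
    [0, 0, 0, 0, 0, 0, 110],
    [0, 0, 0, 0, 0, 0, 110]
  ],
  "force": 50
}}

```text
clock: 23.55
tcp_pos: [0.3768, 0.2709, 0.0337]
orientation: [0.017, 3.139, 0.001]
contact_force: [-0.6, -0.3, -1.3]
grip_width: 0.0598
```

```bash
python3 go.py 376.7 271 33 1 0
```

```text
t 23.55 p [376.8 270.9  33.7] F [-0.6 -0.3 -1.3] w 59.8
[np.float64(0.1), np.float64(0.1), np.float64(0.7), np.float64(0.0), np.float64(0.003), np.float64(-0.011)]
```

{"api": "play_rows", "payload": {
  "increments": [
    [0, 0, -8, 0, 0, 0, 110],
    [0, 0, -20, 0, 0, 0, 110],
    [0, 0, -35, 0, 0, 0.1, 110],
    [0, 0, -40, 0, 0, 0.13, 110],
    [0, 0, -30, 0, 0, 0.13, 110]
  ]
}}

```text
clock: 24.05
tcp_pos: [0.3734, 0.268, 0.1679]
orientation: [-0.601, -3.079, 0.015]
contact_force: [-0.2, 0.3, -1.9]
grip_width: 0.0599
```

```bash
python3 go.py 656.5 123.8 170 10 -1.5708;  python3 -c "
from bench import r
print(r.get_obs()['joints'].round(2))"
```

```text
t 24.05 p [373.4 268.  167.9] F [-0.2  0.3 -1.9] w 59.9
[np.float64(-31.7), np.float64(-2.7), np.float64(-0.2), np.float64(-0.001), np.float64(0.0), np.float64(0.119)]
[np.float64(-31.8), np.float64(1.0), np.float64(-0.3), np.float64(-0.001), np.float64(0.0), np.float64(0.119)]
[np.float64(-31.4), np.float64(4.8), np.float64(-0.3), np.float64(-0.001), np.float64(0.0), np.float64(0.119)]
[np.float64(-30.6), np.float64(8.5), np.float64(-0.3), np.float64(-0.001), np.float64(0.0), np.float64(0.119)]
[np.float64(-29.4), np.float64(12.0), np.float64(-0.3), np.float64(-0.001), np.float64(0.0), np.float64(0.119)]
[np.float64(-27.8), np.float64(15.4), np.float64(-0.3), np.float64(-0.001), np.float64(0.0), np.float64(0.119)]
[np.float64(-25.8), np.float64(18.6), np.float64(-0.3), np.float64(-0.001), np.float64(0.0), np.float64(0.119)]
[np.float64(-23.4), np.float64(21.5), np.float64(-0.3), np.float64(-0.001), np.float64(0.0), np.float64(0.119)]
[np.float64(-20.7), np.float64(24.1), np.float64(-0.2), np.float64(-0.001), np.float64(0.0), np.float64(0.119)]
[np.float64(-17.7), np.float64(26.4), np.float64(-0.2), np.float64(-0.001), np.float64(0.0), np.float64(0.119)]
[-1.28  0.23  0.6   2.14 -0.17  0.83  0.61]
```

{"api": "play_rows", "payload": {
  "increments": [
    [-31, -3, 0, 0, 0, 0.12, 110],
    [-31, 1, 0, 0, 0, 0.12, 110],
    [-31, 5, 0, 0, 0, 0.12, 110],
    [-30, 8, 0, 0, 0, 0.12, 110],
    [-29, 12, 0, 0, 0, 0.12, 110]
  ]
}}

```text
clock: 24.55
tcp_pos: [0.5125, 0.2002, 0.1744]
orientation: [-1.505, -2.752, -0.002]
contact_force: [0.4, 1.3, -2.2]
grip_width: 0.0599
```

{"api": "play_rows", "payload": {
  "increments": [
    [-27, 15, 0, 0, 0, 0.12, 110],
    [-25, 18, 0, 0, 0, 0.12, 110],
    [-23, 20, 0, 0, 0, 0.12, 110],
    [0, 0, 0, 0, 0, 0.1, 110],
    [0, 0, 0, 0, 0, 0, 110]
  ]
}}

```text
clock: 25.05
tcp_pos: [0.5978, 0.1501, 0.1752]
orientation: [-2.126, -2.309, 0.002]
contact_force: [-0.2, 1.1, -1.8]
grip_width: 0.0598
```

```bash
python3 go.py 656.5 123.8 150 2 -1.5708;  python3 -c "
from bench import r
print(r.get_obs()['joints'].round(2))"
```

```text
t 25.05 p [597.8 150.1 175.2] F [-0.2  1.1 -1.8] w 59.8
[np.float64(-15.5), np.float64(28.2), np.float64(12.5), np.float64(-0.001), np.float64(-0.0), np.float64(0.041)]
[np.float64(-14.4), np.float64(28.8), np.float64(12.6), np.float64(-0.001), np.float64(-0.0), np.float64(0.041)]
[-0.94  0.57  0.84  1.79 -0.5   1.01  0.18]
```

{"api": "play_rows", "payload": {
  "increments": [
    [-15, 28, 10, 0, 0, 0.04, 110],
    [-13, 26, 10, 0, 0, 0.04, 110],
    [0, 0, 0, 0, 0, 0, 110],
    [0, 0, 0, 0, 0, 0, 110]
  ]
}}

```text
clock: 25.45
tcp_pos: [0.6522, 0.1282, 0.1544]
orientation: [-2.202, -2.232, 0.004]
contact_force: [0.0, 1.1, -1.9]
grip_width: 0.0596
```

```bash
python3 go.py 656.5 123.8 135 1 -1.5708
```

```text
t 25.45 p [652.2 128.2 154.4] F [ 0.   1.1 -1.9] w 59.6
[np.float64(-4.5), np.float64(4.3), np.float64(19.4), np.float64(-0.006), np.float64(-0.002), np.float64(0.013)]
```

{"api": "play_rows", "payload": {
  "increments": [
    [-4.5, 4.3, 8, -0.006, -0.002, 0.013, 110],
    [0, 0, 8, 0, 0, 0, 110],
    [0, 0, 0, 0, 0, 0, 110]
  ]
}}

```text
clock: 25.75
tcp_pos: [0.6545, 0.1259, 0.1377]
orientation: [-2.215, -2.225, -0.001]
contact_force: [-0.6, 1.7, -1.8]
grip_width: 0.0599
```

```bash
python3 go.py 656.5 123.8 130 1 -1.5708; python3 - <<'E'
from bench import grab_frame,r
from h import *
for n in("side",):
    f=grab_frame(n)
    c=f["color"]; u,v=pix(f,(.656,.124,.09)).astype(int)
    cv2.imwrite(f"pics/{n}10c.png",cv2.resize(c[v-50:v+50,u-60:u+60],None,fx=6,fy=6,interpolation=cv2.INTER_CUBIC))
E
```

```text
t 25.75 p [654.5 125.9 137.7] F [-0.6  1.7 -1.8] w 59.9
[np.float64(-2.1), np.float64(2.0), np.float64(7.7), np.float64(-0.001), np.float64(-0.002), np.float64(0.005)]
```

View pics/side10c.png

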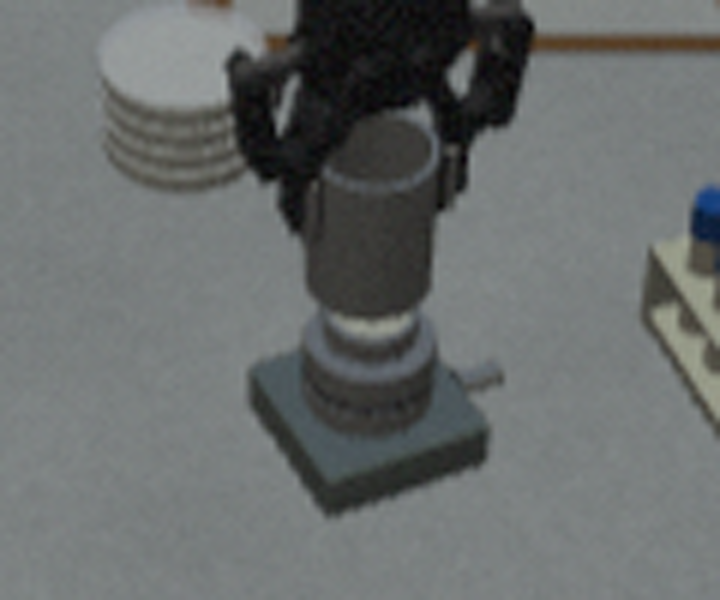

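The funnel is held upright over the disc, with its lower rim at (370,310).

{"api": "play_rows", "payload": {
  "increments": [
    [-2.2, 2, 4, 0, 0, 0.005, 110],
    [0, 0, 4, 0, 0, 0, 110],
    [0, 0, 0, 0, 0, 0, 110]
  ]
}}

```text
clock: 26.1
tcp_pos: [0.6567, 0.1242, 0.1301]
orientation: [-2.219, -2.22, -0.003]
contact_force: [0.2, -0.2, -2.1]
grip_width: 0.0596
```

```bash
python3 go.py 656.5 123.8 124 1 -1.5708
```

```text
t 26.1 p [656.7 124.2 130.1] F [ 0.2 -0.2 -2.1] w 59.6
[np.float64(-0.4), np.float64(-0.2), np.float64(6.1), np.float64(-0.0), np.float64(-0.003), np.float64(0.0)]
```

{"api": "play_rows", "payload": {
  "increments": [
    [-0.4, -0.2, 4, 0, -0.002, 0, 110],
    [0, 0, 4, 0, 0, 0, 110],
    [0, 0, 4, 0, 0, 0, 110]
  ]
}}

```text
clock: 26.4
tcp_pos: [0.657, 0.1238, 0.1179]
orientation: [2.221, 2.222, 0.003]
contact_force: [-0.6, -0.5, -1.6]
grip_width: 0.0601
```

```bash
python3 go.py 656.5 123.8 104 1 -1.5708
```

```text
t 26.4 p [657.  123.8 117.9] F [-0.6 -0.5 -1.6] w 60.1
[np.float64(0.0), np.float64(-0.5), np.float64(13.9), np.float64(0.001), np.float64(-0.001), np.float64(0.0)]
```

Funnel is now below the disc's top with no contact; continue.

{"api": "play_rows", "payload": {
  "increments": [
    [0, -0.5, 4, 0, 0, 0, 110],
    [0, 0, 4, 0, 0, 0, 110],
    [0, 0, 3, 0, 0, 0, 110]
  ]
}}

```text
clock: 26.7
tcp_pos: [0.6562, 0.1238, 0.1054]
orientation: [-2.221, -2.222, -0.002]
contact_force: [0.5, 0.4, -0.6]
grip_width: 0.0593
```

```bash
python3 go.py 656.5 123.8 104 1 -1.5708
```

```text
t 26.7 p [656.2 123.8 105.4] F [ 0.5  0.4 -0.6] w 59.3
[np.float64(-0.0), np.float64(0.3), np.float64(1.4), np.float64(0.001), np.float64(-0.001), np.float64(0.001)]
```

{"api": "play_rows", "payload": {
  "increments": [
    [0, 0.3, 1.5, 0, 0, 0, 110],
    [0, 0, 1, 0, 0, 0, 110],
    [0, 0, 1, 0, 0, 0, 110]
  ]
}}

```text
clock: 27.0
tcp_pos: [0.6563, 0.1239, 0.1037]
orientation: [-2.219, -2.22, -0.002]
contact_force: [-4.6, -0.0, 7.1]
grip_width: 0.0596
```

```bash
python3 go.py 656.5 123.8 104 1 -1.5708
```

```text
t 27.0 p [656.3 123.9 103.7] F [-4.6 -0.   7.1] w 59.6
[np.float64(-0.1), np.float64(0.2), np.float64(-0.3), np.float64(-0.001), np.float64(-0.003), np.float64(0.0)]
```

Seated at exactly the expected height, 103.7 mm. I release and move up.

{"api": "play_rows", "payload": {
  "increments": [
    [0, 0, 0, 0, 0, 0, 80],
    [0, 0, 0, 0, 0, 0, 0],
    [0, 0, 0, 0, 0, 0, 0],
    [0, 0, -8, 0, 0, 0, 0]
  ]
}}

```text
clock: 27.4
tcp_pos: [0.6565, 0.1239, 0.1119]
orientation: [-2.219, -2.22, -0.002]
contact_force: [-0.5, -0.3, -0.6]
grip_width: 0.0853
```

{"api": "play_rows", "payload": {
  "increments": [
    [0, 0, -30, 0, 0, 0, 0],
    [0, 0, -40, 0, 0, 0, 0],
    [0, 0, -40, 0, 0, 0, 0]
  ]
}}

```text
clock: 27.7
tcp_pos: [0.6537, 0.1235, 0.2211]
orientation: [-2.217, -2.217, 0.011]
contact_force: [0.6, 0.1, 0.1]
grip_width: 0.0856
```

```bash
python3 go.py 445 -113 150 8 -1.5708; python3 - <<'E'
from bench import grab_frame,r
from h import *
for n in("side",):
    f=grab_frame(n)
    print(top(f,(.656,.12),.15,.03,.006))
    c=f["color"]; u,v=pix(f,(.656,.124,.09)).astype(int)
    cv2.imwrite(f"pics/{n}11c.png",cv2.resize(c[v-50:v+50,u-60:u+60],None,fx=6,fy=6,interpolation=cv2.INTER_CUBIC))
E
```

```text
t 27.7 p [653.7 123.5 221.1] F [0.6 0.1 0.1] w 85.6
[np.float64(-29.6), np.float64(-26.0), np.float64(9.2), np.float64(-0.001), np.float64(0.0), np.float64(0.0)]
[np.float64(-29.6), np.float64(-26.0), np.float64(9.1), np.float64(-0.001), np.float64(0.0), np.float64(0.0)]
[np.float64(-29.6), np.float64(-26.0), np.float64(9.1), np.float64(-0.001), np.float64(0.0), np.float64(0.0)]
[np.float64(-29.6), np.float64(-26.0), np.float64(9.1), np.float64(-0.001), np.float64(0.0), np.float64(0.0)]
[np.float64(-29.6), np.float64(-26.1), np.float64(9.0), np.float64(-0.001), np.float64(0.0), np.float64(0.0)]
[np.float64(-29.6), np.float64(-26.1), np.float64(9.0), np.float64(-0.001), np.float64(0.0), np.float64(0.0)]
[np.float64(-29.6), np.float64(-26.1), np.float64(9.0), np.float64(-0.001), np.float64(0.0), np.float64(0.0)]
[np.float64(-29.6), np.float64(-26.1), np.float64(8.9), np.float64(-0.001), np.float64(0.0), np.float64(0.0)]
(array([0.6561, 0.1198, 0.0307]), array([0.6561, 0.1206]), np.int64(113))
```

View pics/side11c.png

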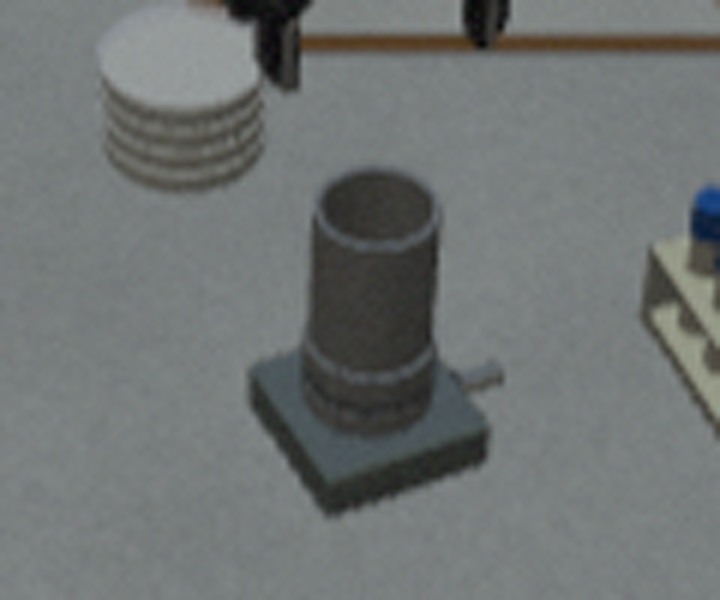

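The funnel stands seated and upright, with rims at (378,208) and (370,362). Next is the lid by its knob at about (445,-113).

{"api": "play_rows", "payload": {
  "increments": [
    [-30, -26, 0, 0, 0, 0, 120],
    [-30, -26, 0, 0, 0, 0, 120],
    [-30, -26, 5, 0, 0, 0, 120],
    [-30, -26, 10, 0, 0, 0, 120],
    [-30, -26, 15, 0, 0, 0, 120]
  ]
}}

```text
clock: 28.25
tcp_pos: [0.5324, -0.0268, 0.2037]
orientation: [2.204, 2.226, 0.025]
contact_force: [0.9, -1.8, 0.0]
grip_width: 0.0453
```

{"api": "play_rows", "payload": {
  "increments": [
    [-30, -26, 20, 0, 0, 0, 120],
    [-30, -26, 20, 0, 0, 0, 120],
    [-22, -20, 20, 0, 0, 0, 120],
    [0, 0, 10, 0, 0, 0, 120],
    [0, 0, 0, 0, 0, 0, 120]
  ]
}}

```text
clock: 28.75
tcp_pos: [0.4562, -0.1165, 0.1312]
orientation: [2.213, 2.214, 0.032]
contact_force: [0.5, 0.8, 0.3]
grip_width: 0.0452
```

```bash
python3 go.py 445 -113 60 1 -1.5708; python3 -c "
from bench import r
print(r.get_obs()['joints'].round(2))"
```

```text
t 28.75 p [ 456.2 -116.5  131.2] F [0.5 0.8 0.3] w 45.2
[np.float64(3.0), np.float64(-12.8), np.float64(70.9), np.float64(0.022), np.float64(-0.007), np.float64(0.0)]
[-0.61  0.38  0.9   2.18 -0.46  0.75  0.6 ]
```

{"api": "play_rows", "payload": {
  "increments": [
    [3, -12, 15, 0.02, -0.007, 0, 120],
    [0, 0, 22, 0, 0, 0, 120],
    [0, 0, 20, 0, 0, 0, 120],
    [0, 0, 0, 0, 0, 0, 120]
  ]
}}

```text
clock: 29.15
tcp_pos: [0.4476, -0.1097, 0.0722]
orientation: [2.212, 2.227, 0.003]
contact_force: [-0.7, 0.4, 1.1]
grip_width: 0.0452
```

```bash
python3 go.py 445 -113 50 1 -1.5708; python3 - <<'E'
from bench import grab_frame,r
from h import *
for n in("side",):
    f=grab_frame(n)
    c=f["color"]; u,v=pix(f,(.445,-.113,.04)).astype(int)
    cv2.imwrite(f"pics/{n}12c.png",cv2.resize(c[v-50:v+50,u-60:u+60],None,fx=6,fy=6,interpolation=cv2.INTER_CUBIC))
E
```

```text
t 29.15 p [ 447.6 -109.7   72.2] F [-0.7  0.4  1.1] w 45.2
[np.float64(-3.2), np.float64(-2.7), np.float64(22.2), np.float64(0.003), np.float64(0.0), np.float64(0.007)]
```

View pics/side12c.png

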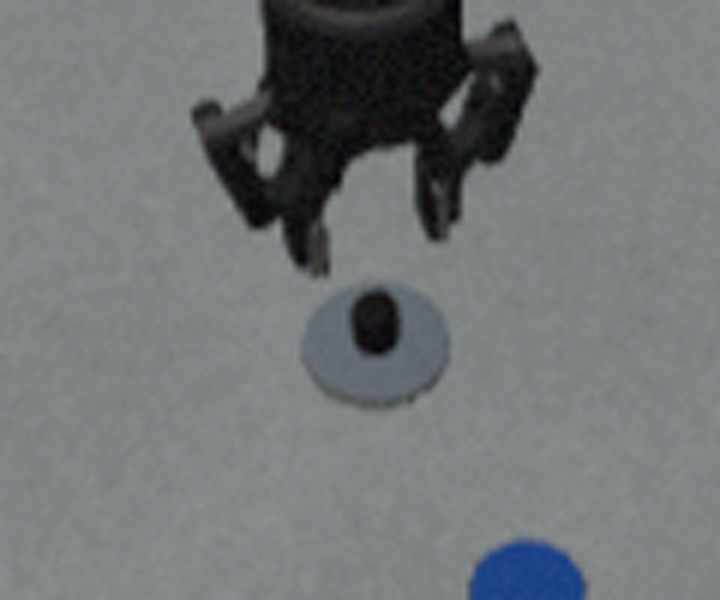

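{"api": "play_rows", "payload": {
  "increments": [
    [-3, -2.7, 12, 0.003, 0, 0.007, 120],
    [0, 0, 12, 0, 0, 0, 120],
    [0, 0, 0, 0, 0, 0, 120]
  ]
}}

```text
clock: 29.5
tcp_pos: [0.4475, -0.1122, 0.0488]
orientation: [2.216, 2.221, 0.004]
contact_force: [0.1, -0.9, 0.1]
grip_width: 0.0455
```

```bash
python3 go.py 445 -113 18 1 -1.5708
```

```text
t 29.5 p [ 447.5 -112.2   48.8] F [ 0.1 -0.9  0.1] w 45.5
[np.float64(-0.8), np.float64(-2.7), np.float64(30.8), np.float64(0.004), np.float64(0.001), np.float64(0.002)]
```

{"api": "play_rows", "payload": {
  "increments": [
    [-0.8, -3, 10, 0.004, 0, 0.002, 120],
    [0, -1, 12, 0, 0, 0, 120],
    [0, 0, 6, 0, 0, 0, 120],
    [0, 0, 0, 0, 0, 0, 120]
  ]
}}

```text
clock: 29.9
tcp_pos: [0.4437, -0.1134, 0.0192]
orientation: [2.221, 2.22, -0.0]
contact_force: [0.7, -0.3, -0.3]
grip_width: 0.0452
```

```bash
python3 go.py 445 -113 18 1 -1.5708
```

```text
t 29.9 p [ 443.7 -113.4   19.2] F [ 0.7 -0.3 -0.3] w 45.2
[np.float64(0.4), np.float64(1.3), np.float64(1.2), np.float64(0.001), np.float64(0.001), np.float64(-0.0)]
```

{"api": "play_rows", "payload": {
  "increments": [
    [0.4, 1.3, 0.5, 0, 0, 0, 120],
    [0, 0, 0, 0, 0, 0, 220],
    [0, 0, 0, 0, 0, 0, 220],
    [0, 0, 0, 0, 0, 0, 220],
    [0, 0, 0, 0, 0, 0, 220]
  ],
  "force": 30
}}

```text
clock: 30.4
tcp_pos: [0.4457, -0.1132, 0.0196]
orientation: [2.221, 2.219, 0.001]
contact_force: [0.3, -1.1, -1.4]
grip_width: 0.0184
```

```bash
python3 go.py 445 -113 18 1 -1.5708
```

```text
t 30.4 p [ 445.7 -113.2   19.6] F [ 0.3 -1.1 -1.4] w 18.4
[np.float64(0.2), np.float64(-0.7), np.float64(1.6), np.float64(0.002), np.float64(0.001), np.float64(-0.001)]
```

{"api": "play_rows", "payload": {
  "increments": [
    [0, 0, 0, 0, 0, 0, 130],
    [0, 0, 0, 0, 0, 0, 130],
    [0, 0, 0, 0, 0, 0.1, 130],
    [0, 0, 0, 0, 0, 0.15, 130],
    [0, 0, 0, 0, 0, 0.15, 130]
  ]
}}

```text
clock: 30.9
tcp_pos: [0.4464, -0.1132, 0.0203]
orientation: [2.623, 1.726, 0.006]
contact_force: [0.6, 0.1, -0.2]
grip_width: 0.042
```

{"api": "play_rows", "payload": {
  "increments": [
    [0, 0, 0, 0, 0, 0.15, 130],
    [0, 0, 0, 0, 0, 0.15, 130],
    [0, 0, 0, 0, 0, 0.15, 130],
    [0, 0, 0, 0, 0, 0.15, 130],
    [0, 0, 0, 0, 0, 0.15, 130]
  ]
}}

```text
clock: 31.4
tcp_pos: [0.4472, -0.1128, 0.0207]
orientation: [3.074, 0.646, 0.009]
contact_force: [0.1, 1.1, -0.8]
grip_width: 0.0419
```

```bash
python3 go.py 445 -113 18 1 -3.1416;python3 -c "
from bench import r
print(r.get_obs()['joints'].round(2))"
```

```text
t 31.4 p [ 447.2 -112.8   20.7] F [ 0.1  1.1 -0.8] w 41.9
[np.float64(-2.1), np.float64(-0.7), np.float64(2.7), np.float64(0.001), np.float64(-0.006), np.float64(0.414)]
[-0.6   0.71  0.94  2.25 -1.    0.68 -0.08]
```

Knob x = 445.7 at grip. I'll finish the turn and grip in y.

{"api": "play_rows", "payload": {
  "increments": [
    [-1.4, -0.7, 2, 0, -0.006, 0.14, 130],
    [0, 0, 0, 0, 0, 0.15, 130],
    [0, 0, 0, 0, 0, 0.12, 130],
    [0, 0, 0, 0, 0, 0, 130]
  ]
}}

```text
clock: 31.8
tcp_pos: [0.4461, -0.1123, 0.0186]
orientation: [3.139, -0.012, 0.001]
contact_force: [0.1, 0.4, -0.4]
grip_width: 0.0419
```

```bash
python3 go.py 445.7 -113 18 1 -3.1416
```

```text
t 31.8 p [ 446.1 -112.3   18.6] F [ 0.1  0.4 -0.4] w 41.9
[np.float64(-0.4), np.float64(0.7), np.float64(0.6), np.float64(0.002), np.float64(-0.0), np.float64(-0.008)]
```

{"api": "play_rows", "payload": {
  "increments": [
    [-0.4, 0.7, 0.5, 0, 0, -0.008, 130],
    [0, 0, 0, 0, 0, 0, 220],
    [0, 0, 0, 0, 0, 0, 220],
    [0, 0, 0, 0, 0, 0, 220],
    [0, 0, 0, 0, 0, 0, 220]
  ],
  "force": 50
}}

```text
clock: 32.3
tcp_pos: [0.4458, -0.1129, 0.0184]
orientation: [3.141, 0.016, 0.002]
contact_force: [-0.1, -0.6, -0.6]
grip_width: 0.018
```

```bash
python3 go.py 445.7 -113 18 1 -3.1416
```

```text
t 32.3 p [ 445.8 -112.9   18.4] F [-0.1 -0.6 -0.6] w 18.0
[np.float64(-0.1), np.float64(0.1), np.float64(0.4), np.float64(0.001), np.float64(-0.001), np.float64(0.01)]
```

{"api": "play_rows", "payload": {
  "increments": [
    [0, 0, -8, 0, 0, 0, 220],
    [0, 0, -20, 0, 0, 0, 220],
    [0, 0, -40, 0, 0, -0.1, 220],
    [0, 0, -45, 0, 0, -0.12, 220],
    [0, 0, -45, 0, 0, -0.12, 220]
  ]
}}

```text
clock: 32.8
tcp_pos: [0.4413, -0.1128, 0.1782]
orientation: [-3.09, -0.561, 0.019]
contact_force: [1.3, 1.7, 0.3]
grip_width: 0.018
```

```bash
python3 go.py 656.4 123.8 205 10 -1.5708;python3 -c "
from bench import r
print(r.get_obs()['joints'].round(2))"
```

```text
t 32.8 p [ 441.3 -112.8  178.2] F [1.3 1.7 0.3] w 18.0
[np.float64(28.4), np.float64(-14.6), np.float64(-3.0), np.float64(-0.001), np.float64(0.001), np.float64(-0.121)]
[np.float64(30.0), np.float64(-11.1), np.float64(-3.0), np.float64(-0.001), np.float64(0.001), np.float64(-0.121)]
[np.float64(31.1), np.float64(-7.3), np.float64(-3.0), np.float64(-0.001), np.float64(0.001), np.float64(-0.121)]
[np.float64(31.8), np.float64(-3.5), np.float64(-2.9), np.float64(-0.001), np.float64(0.001), np.float64(-0.121)]
[np.float64(32.0), np.float64(0.3), np.float64(-2.9), np.float64(-0.001), np.float64(0.001), np.float64(-0.121)]
[np.float64(31.7), np.float64(4.2), np.float64(-2.9), np.float64(-0.001), np.float64(0.001), np.float64(-0.121)]
[np.float64(30.9), np.float64(8.0), np.float64(-2.8), np.float64(-0.001), np.float64(0.001), np.float64(-0.121)]
[np.float64(29.8), np.float64(11.7), np.float64(-2.8), np.float64(-0.001), np.float64(0.001), np.float64(-0.121)]
[np.float64(28.1), np.float64(15.2), np.float64(-2.8), np.float64(-0.001), np.float64(0.001), np.float64(-0.121)]
[np.float64(26.1), np.float64(18.5), np.float64(-2.7), np.float64(-0.001), np.float64(0.001), np.float64(-0.121)]
[-0.92  0.53  1.37  2.16 -0.63  0.98 -0.4 ]
```

{"api": "play_rows", "payload": {
  "increments": [
    [28, -15, 0, 0, 0, -0.12, 220],
    [30, -11, 0, 0, 0, -0.12, 220],
    [31, -7, 0, 0, 0, -0.12, 220]
  ]
}}

```text
clock: 33.1
tcp_pos: [0.5069, -0.0457, 0.1854]
orientation: [2.938, 1.112, -0.003]
contact_force: [1.5, -0.8, -0.4]
grip_width: 0.0181
```

```bash
python3 go.py 656.4 123.8 205 7 -1.5708;python3 -c "
from bench import r
print(r.get_obs()['joints'].round(2))"
```

```text
t 33.1 p [506.9 -45.7 185.4] F [ 1.5 -0.8 -0.4] w 18.1
[np.float64(32.0), np.float64(-4.0), np.float64(-2.9), np.float64(-0.0), np.float64(0.0), np.float64(-0.121)]
[np.float64(32.3), np.float64(-0.1), np.float64(-2.9), np.float64(-0.0), np.float64(0.0), np.float64(-0.121)]
[np.float64(32.1), np.float64(3.8), np.float64(-2.8), np.float64(-0.0), np.float64(0.0), np.float64(-0.121)]
[np.float64(31.4), np.float64(7.6), np.float64(-2.8), np.float64(-0.0), np.float64(0.0), np.float64(-0.121)]
[np.float64(30.2), np.float64(11.4), np.float64(-2.8), np.float64(-0.0), np.float64(0.0), np.float64(-0.121)]
[np.float64(28.6), np.float64(14.9), np.float64(-2.8), np.float64(-0.0), np.float64(0.0), np.float64(-0.121)]
[np.float64(26.6), np.float64(18.3), np.float64(-2.8), np.float64(-0.0), np.float64(0.0), np.float64(-0.121)]
[-0.94  0.53  1.23  2.04 -0.6   1.   -0.26]
```

{"api": "play_rows", "payload": {
  "increments": [
    [31, -4, -6, 0, 0, -0.12, 220],
    [31, 0, -6, 0, 0, -0.12, 220],
    [31, 4, -6, 0, 0, -0.12, 220],
    [0, 0, 0, 0, 0, -0.12, 220],
    [0, 0, 0, 0, 0, -0.12, 220]
  ]
}}

```text
clock: 33.6
tcp_pos: [0.5722, 0.0313, 0.206]
orientation: [2.447, 1.968, -0.002]
contact_force: [-0.4, -0.3, -1.5]
grip_width: 0.0177
```

```bash
python3 go.py 656.4 123.8 200 4 -1.5708;python3 -c "
from bench import r
print(r.get_obs()['joints'].round(2))"
```

```text
t 33.6 p [572.2  31.3 206. ] F [-0.4 -0.3 -1.5] w 17.7
[np.float64(27.1), np.float64(15.6), np.float64(1.4), np.float64(-0.0), np.float64(0.001), np.float64(-0.054)]
[np.float64(26.2), np.float64(17.0), np.float64(1.5), np.float64(-0.0), np.float64(0.001), np.float64(-0.054)]
[np.float64(25.3), np.float64(18.4), np.float64(1.5), np.float64(-0.0), np.float64(0.001), np.float64(-0.054)]
[np.float64(24.2), np.float64(19.8), np.float64(1.5), np.float64(-0.0), np.float64(0.001), np.float64(-0.054)]
[-0.91  0.51  1.02  1.88 -0.5   1.04  0.11]
```

{"api": "play_rows", "payload": {
  "increments": [
    [27, 15, 1, 0, 0, -0.05, 220],
    [26, 17, 1, 0, 0, -0.05, 220],
    [25, 18, 1, 0, 0, -0.05, 220],
    [16, 14, 1, 0, 0, -0.05, 220],
    [0, 0, 0, 0, 0, 0, 220]
  ]
}}

```text
clock: 34.1
tcp_pos: [0.65, 0.1164, 0.2037]
orientation: [2.228, 2.213, -0.004]
contact_force: [0.3, 0.7, -1.2]
grip_width: 0.018
```

```bash
python3 go.py 656.4 123.8 185 1 -1.5708
```

```text
t 34.1 p [650.  116.4 203.7] F [ 0.3  0.7 -1.2] w 18.0
[np.float64(7.5), np.float64(6.4), np.float64(18.7), np.float64(-0.001), np.float64(0.003), np.float64(-0.007)]
```

{"api": "play_rows", "payload": {
  "increments": [
    [7, 6, 6, 0, 0.003, -0.007, 220],
    [0, 0, 8, 0, 0, 0, 220],
    [0, 0, 0, 0, 0, 0, 220]
  ]
}}

```text
clock: 34.4
tcp_pos: [0.6549, 0.1216, 0.1887]
orientation: [-2.224, -2.218, 0.005]
contact_force: [0.5, -0.1, -1.0]
grip_width: 0.0174
```

```bash
python3 go.py 656.4 123.8 178 1 -1.5708; python3 - <<'E'
from bench import grab_frame,r
from h import *
for n in("side",):
    f=grab_frame(n)
    c=f["color"]; u,v=pix(f,(.656,.124,.12)).astype(int)
    cv2.imwrite(f"pics/{n}13c.png",cv2.resize(c[v-50:v+50,u-60:u+60],None,fx=6,fy=6,interpolation=cv2.INTER_CUBIC))
E
```

```text
t 34.4 p [654.9 121.6 188.7] F [ 0.5 -0.1 -1. ] w 17.4
[np.float64(2.2), np.float64(1.5), np.float64(10.7), np.float64(-0.003), np.float64(0.002), np.float64(-0.003)]
```

View pics/side13c.png

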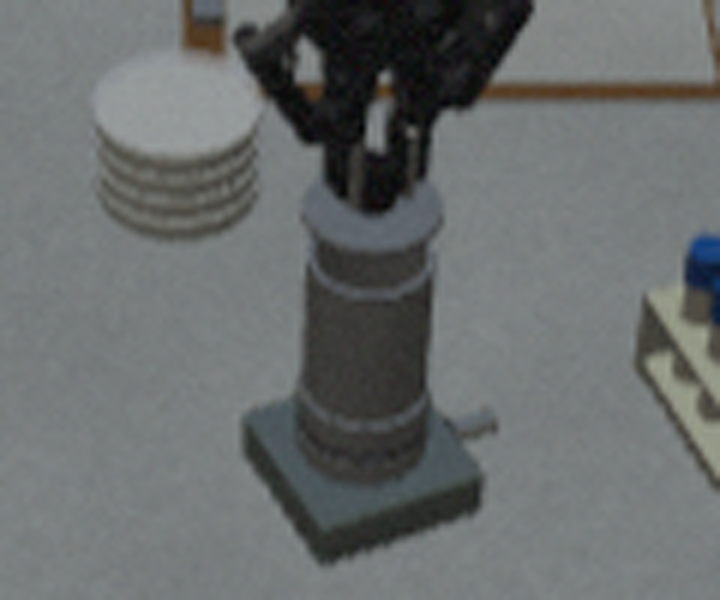

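The lid hangs level at (372,213) over the funnel. I'll correct the offset and lower it.

{"api": "play_rows", "payload": {
  "increments": [
    [2.2, 1.5, 4, 0, 0, 0, 220],
    [0.3, 0.2, 4, 0, 0, 0, 220],
    [0, 0, 0, 0, 0, 0, 220]
  ]
}}

```text
clock: 34.75
tcp_pos: [0.6564, 0.1229, 0.1809]
orientation: [-2.227, -2.215, 0.004]
contact_force: [-0.3, -0.4, -0.5]
grip_width: 0.0179
```

```bash
python3 go.py 656.4 123.8 171 1 -1.5708
```

```text
t 34.75 p [656.4 122.9 180.9] F [-0.3 -0.4 -0.5] w 17.9
[np.float64(0.9), np.float64(0.0), np.float64(9.9), np.float64(-0.002), np.float64(0.001), np.float64(-0.005)]
```

{"api": "play_rows", "payload": {
  "increments": [
    [0.9, 0, 4, -0.002, 0, -0.005, 220],
    [0, 0, 4, 0, 0, 0, 220],
    [0, 0, 3, 0, 0, 0, 220]
  ]
}}

```text
clock: 35.05
tcp_pos: [0.6566, 0.1235, 0.1697]
orientation: [2.221, 2.22, -0.0]
contact_force: [-0.5, 0.6, -0.4]
grip_width: 0.0179
```

```bash
python3 go.py 656.4 123.8 163 1 -1.5708
```

```text
t 35.05 p [656.6 123.5 169.7] F [-0.5  0.6 -0.4] w 17.9
[np.float64(0.3), np.float64(-0.2), np.float64(6.7), np.float64(0.001), np.float64(0.001), np.float64(-0.0)]
```

{"api": "play_rows", "payload": {
  "increments": [
    [0.3, -0.2, 3, 0, 0, 0, 220],
    [0, 0, 2.5, 0, 0, 0, 220],
    [0, 0, 1, 0, 0, 0, 220]
  ]
}}

```text
clock: 35.35
tcp_pos: [0.6563, 0.1238, 0.1623]
orientation: [2.221, 2.22, -0.001]
contact_force: [-1.6, 0.4, 5.2]
grip_width: 0.0177
```

```bash
python3 go.py 656.4 123.8 162.4 1 -1.5708
```

```text
t 35.35 p [656.3 123.8 162.3] F [-1.6  0.4  5.2] w 17.7
[np.float64(-0.0), np.float64(0.1), np.float64(-0.1), np.float64(0.001), np.float64(0.001), np.float64(-0.0)]
```

Home at 162.3 mm as expected, with light contact. I release, retreat straight up, then back off so the cameras see.

{"api": "play_rows", "payload": {
  "increments": [
    [0, 0, 0, 0, 0, 0, 150],
    [0, 0, 0, 0, 0, 0, 130],
    [0, 0, 0, 0, 0, 0, 130],
    [0, 0, -8, 0, 0, 0, 130],
    [0, 0, -20, 0, 0, 0, 130]
  ]
}}

```text
clock: 35.85
tcp_pos: [0.6552, 0.1238, 0.1896]
orientation: [-2.222, -2.221, 0.005]
contact_force: [-0.6, -0.5, 0.3]
grip_width: 0.0418
```

{"api": "play_rows", "payload": {
  "increments": [
    [0, 0, -40, 0, 0, 0, 130],
    [-20, -30, -30, 0, 0, 0, 130],
    [-30, -40, 0, 0, 0, 0, 130],
    [-30, -40, 0, 0, 0, 0, 130],
    [-30, -40, 0, 0, 0, 0, 130]
  ]
}}

```text
clock: 36.35
tcp_pos: [0.5093, 0.015, 0.2669]
orientation: [2.208, 2.225, 0.006]
contact_force: [-1.0, -0.4, 2.6]
grip_width: 0.0419
```

{"api": "play_rows", "payload": {
  "increments": [
    [-40, 0, 0, 0, 0, 0, 130],
    [-40, 0, 0, 0, 0, 0, 130],
    [-30, 0, 0, 0, 0, 0, 130],
    [0, 0, 0, 0, 0, 0, 130],
    [0, 0, 0, 0, 0, 0, 130]
  ]
}}

```text
clock: 36.85
tcp_pos: [0.5038, -0.1006, 0.2695]
orientation: [2.214, 2.227, 0.02]
contact_force: [0.4, 0.1, 1.6]
grip_width: 0.042
```

```bash
python3 - <<'E'
from bench import grab_frame,r
from h import *
print(r.get_obs()["clock"],r.get_obs()["tcp_pos"].round(3))
im=[]
for n in("side","top"):
    f=grab_frame(n); f0=np.load(n+"0.npz")
    print(n,"lid",top(f,(.656,.122),.156,.032,.006),"knob",top(f,(.656,.122),.18,.01,.006))
    print("dishes",top(f0,(.647,.37),.06,.046),top(f,(.647,.37),.06,.046))
    P=cloud(f);P0=cloud(f0)
    c=f["color"]; u,v=pix(f,(.656,.124,.11)).astype(int)
    im.append(cv2.resize(c[v-50:v+50,u-32:u+32],None,fx=6,fy=6,interpolation=cv2.INTER_CUBIC)); cv2.imwrite(f"pics/{n}14.png",c)
cv2.imwrite("pics/fin_c.png",np.hstack(im))
E
```

```text
36.85 [ 0.504 -0.101  0.269]
side lid (array([0.6546, 0.1202, 0.0322]), array([0.6698, 0.1146]), np.int64(58)) knob (array([0.6574, 0.1231, 0.008 ]), array([0.6564, 0.1252]), np.int64(12))
dishes (array([0.6469, 0.3665, 0.047 ]), array([0.6473, 0.3662]), np.int64(429)) (array([0.6443, 0.3674, 0.042 ]), array([0.6085, 0.3774]), np.int64(25))
top lid (array([0.655 , 0.1233, 0.0311]), array([0.6557, 0.1233]), np.int64(333)) knob (array([0.6548, 0.1232, 0.0091]), array([0.6547, 0.1233]), np.int64(37))
dishes (array([0.647 , 0.3705, 0.0458]), array([0.6466, 0.371 ]), np.int64(693)) (array([0.6469, 0.3704, 0.0458]), array([0.6468, 0.3706]), np.int64(696))
```

View pics/fin_c.png

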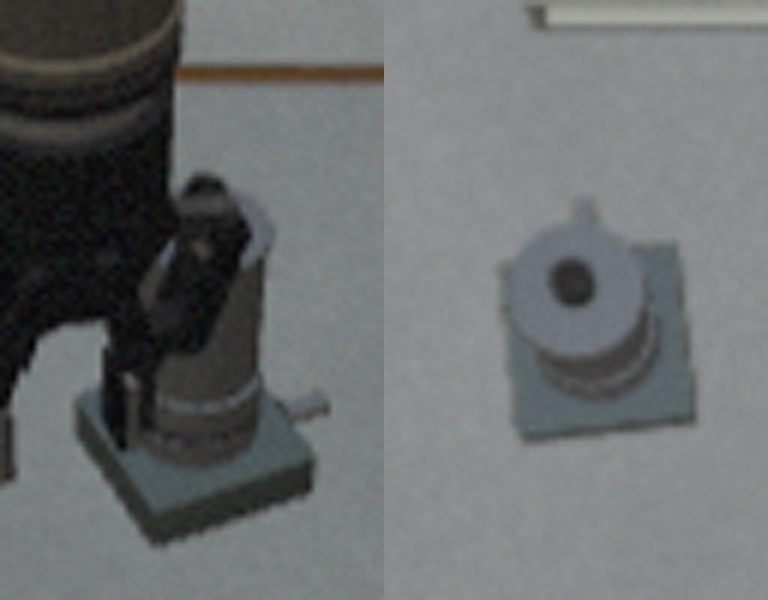

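View pics/side14.png

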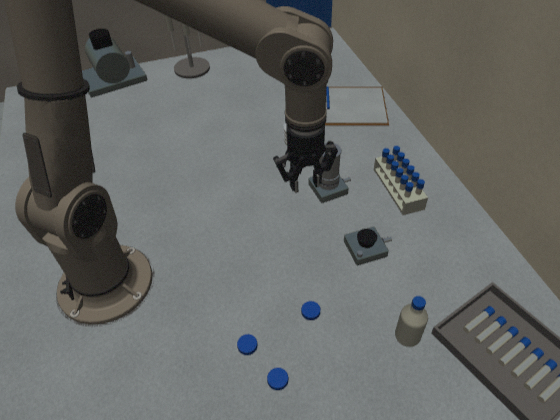

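From the top, the lid is concentric (knob at (572,282) in the crop) and level. The hand hides the side view, so I'll move it farther off for a last look.

{"api": "play_rows", "payload": {
  "increments": [
    [-40, 0, 0, 0, 0, 0, 130],
    [-40, -10, 0, 0, 0, 0, 130],
    [-40, -10, 0, 0, 0, 0, 130],
    [-30, 0, 0, 0, 0, 0, 130],
    [0, 0, 0, 0, 0, 0, 130]
  ]
}}

```text
clock: 37.45
tcp_pos: [0.4902, -0.2449, 0.2673]
orientation: [-2.19, -2.252, -0.019]
contact_force: [0.0, -0.0, -0.4]
grip_width: 0.0416
```

```bash
python3 - <<'E'
from bench import grab_frame,r
from h import *
print(r.get_obs()["clock"],r.get_obs()["joints"].round(2))
f=grab_frame("side"); f0=np.load("side0.npz")
print("lid",top(f,(.656,.122),.156,.032,.006))
print("dishes",top(f,(.647,.37),.06,.046))
b=lambda g:cv2.minMaxLoc(cv2.GaussianBlur(g["color"][280:350,395:430].astype(np.float32)[...,0]-g["color"][280:350,395:430].astype(np.float32)[...,2],(0,0),2))[3]
print("cap",b(f),b(f0))
c=f["color"]; u,v=pix(f,(.656,.124,.11)).astype(int)
cv2.imwrite("pics/side15c.png",cv2.resize(c[v-50:v+50,u-60:u+60],None,fx=6,fy=6,interpolation=cv2.INTER_CUBIC))
E
```

```text
37.45 [-0.46  0.36  1.05  1.87 -0.36  1.11  0.76]Traceback (most recent call last):
  File "<stdin>", line 5, in <module>
  File "h.py", line 21, in top
    hull=cv2.convexHull(xy.astype(np.float32))[:,0]
         ~~~~~~~~~~~~~~~~~~~~~~~~~~~~~~~~~~~~~^^^^^
TypeError: 'NoneType' object is not subscriptable
```

{"api": "play_rows", "payload": {
  "increments": [
    [40, -5, 0, 0, 0, 0, 130],
    [45, -5, 0, 0, 0, 0, 130],
    [45, 0, 0, 0, 0, 0, 130],
    [45, 0, 0, 0, 0, 0, 130],
    [45, 0, 0, 0, 0, 0, 130]
  ]
}}

```text
clock: 38.0
tcp_pos: [0.4733, -0.0146, 0.268]
orientation: [-2.19, -2.25, -0.016]
contact_force: [0.9, 1.2, 0.1]
grip_width: 0.0418
```

{"api": "play_rows", "payload": {
  "increments": [
    [45, 0, 0, 0, 0, 0, 130],
    [45, 0, 0, 0, 0, 0, 130],
    [45, 0, 0, 0, 0, 0, 130],
    [45, 0, 0, 0, 0, 0, 130],
    [45, 0, 0, 0, 0, 0, 130]
  ]
}}

```text
clock: 38.5
tcp_pos: [0.4578, 0.233, 0.2709]
orientation: [-2.16, -2.268, -0.022]
contact_force: [1.5, 0.2, 0.1]
grip_width: 0.0418
```

{"api": "play_rows", "payload": {
  "increments": [
    [45, -10, 0, 0, 0, 0, 130],
    [40, -10, 0, 0, 0, 0, 130],
    [0, 0, 0, 0, 0, 0, 130],
    [0, 0, 0, 0, 0, 0, 130]
  ]
}}

```text
clock: 38.9
tcp_pos: [0.4223, 0.3361, 0.271]
orientation: [-2.126, -2.297, -0.019]
contact_force: [0.4, -0.4, 0.3]
grip_width: 0.0417
```

```bash
python3 - <<'E'
from bench import grab_frame,r
from h import *
print(r.get_obs()["clock"],r.get_obs()["joints"].round(2))
f=grab_frame("side"); f0=np.load("side0.npz")
c=f["color"]; u,v=pix(f,(.656,.124,.11)).astype(int)
cv2.imwrite("pics/side16c.png",cv2.resize(c[v-50:v+50,u-60:u+60],None,fx=6,fy=6,interpolation=cv2.INTER_CUBIC))
D=lambda g:cv2.GaussianBlur(g["color"][280:350,390:435].astype(np.float32),(0,0),1)
print("bottle patch diff",abs(D(f)-D(f0)).max())
E
```

```text
38.9 [-1.57  0.31  0.99  1.89 -0.3   1.09 -0.39]
bottle patch diff 4.5672894
```

View pics/side16c.png

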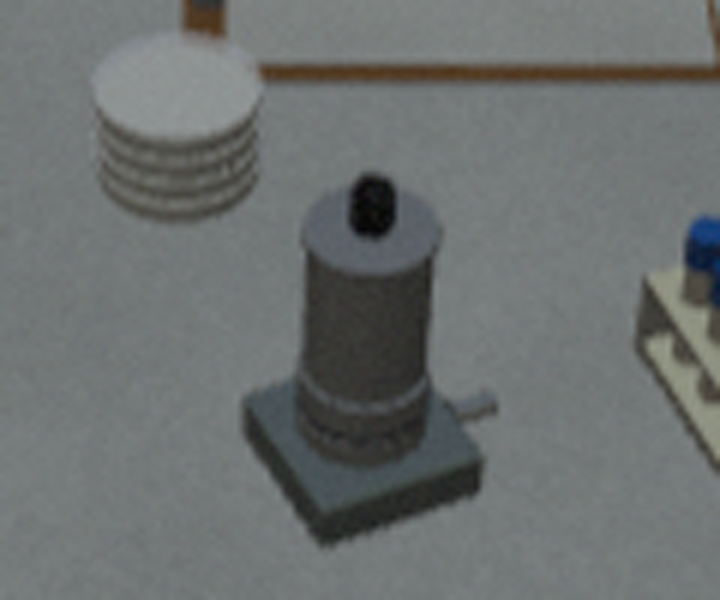

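The stack is upright and closed: lid plate flush on the funnel at (372,230), knob up at (373,205). The dishes and the bottle are undisturbed. Handing in.

```bash
python3 -c "
from bench import r
print(r.hand_in())"
```

```text
the job is handed in; nothing more can be done
None
```

The filter unit is built on the open station in the order asked: collar, white-faced disc, funnel, then lid with the knob up. I handed it in at about 39 s of the 123 s allowed, with the arm well clear of everything.

- **Seating:** Each part made contact within 0.3 mm of its expected height, judged by TCP height (38.1, 71.3, 103.7 and 162.3 mm). The highest upward contact force I read was 14 N.
- **Final views:** Both cameras show the stack upright and centred with the lid flush. The dishes' position reads the same as at the start from the top camera, and the bottle's part of the side picture is essentially unchanged.
- **Checks that disagreed or failed:**
  - The two cameras' depth readings of y differed by about 5 mm. Closing the jaws on the collar showed the top camera was right, so I used that.
  - Two late side-camera measurements (lid and dishes) were unusable because the arm was in the way. One of those scripts stopped on an error. I then checked the side view by eye with the arm out of the way.

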